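Lay out the valve-test kit in its fitted trays

TASK

Lay out the valve-test kit: put the power adapter, the sensor module, the valve driver and the glass vial each into the grey tray or holder whose recess and dark outline match it, flat on the floor of the recess, near its middle and lengthwise along it (either way round), the vial standing upright. Never tip the vial over, and leave the sample tube and the loose fitting where they lie.

Things in the scene. Friction and masses are not known exactly. Their poses are not given: they have to be found in the camera images.
- adapter_center (a point): Black plug-in power adapter lying flat with two bare metal prongs at its -y end, 31 x 72 x 30 mm overall (x, y, z); the block itself is 31 mm wide and 38 mm long (y -17 to +21 mm), grasp across x there. Point: its centre, half-way up (15 mm above its underside). y along its length, z up.
- sensor_center (a point): Flat off-white rectangular sensor module, 36 x 50 mm, body 13 mm high (15 mm with its pins). Point: middle of the body, 6.5 mm above its underside. x across the 36 mm, y along the 50 mm, z up. Grasp across x.
- driver_center (a point): Small black valve driver with a blue connector end and a little white button on top, 20 x 37 mm; body 16 mm high (20 mm with the button), the solid part of the body reaches from y = -18 to +12 mm. Point: its centre, 8 mm above its underside. x across the 20 mm, y along the 37 mm, z up. Grasp across x.
- vial_center (a point): Small upright glass vial with a white screw cap, 24 mm diameter, 54 mm tall. Point: on its axis half-way up (27 mm above its underside). z up the axis. Grasp the body.
- tray_adapter: Fixed low grey plastic tray on the table, 59 x 100 mm outside, 47 x 88 mm recess inside its rim (shorter size along x, longer along y). Floor 4 mm and rim top 8 mm above the table; rim 6 mm thick, with a 24 mm finger notch in the middle of each long wall. A dark true-size outline of the power adapter (block with two prongs) lies on the floor. Origin: centre of its underside at table height; z up.
- tray_sensor: Fixed low grey plastic tray on the table, 64 x 78 mm outside, 52 x 66 mm recess inside its rim (shorter size along x, longer along y). Floor 4 mm and rim top 8 mm above the table; rim 6 mm thick, with a 24 mm finger notch in the middle of each long wall. A dark true-size outline of the sensor module (broad rectangle, 36 x 50 mm) lies on the floor. Origin: centre of its underside at table height; z up.
- tray_driver: Fixed low grey plastic tray on the table, 48 x 65 mm outside, 36 x 53 mm recess inside its rim (shorter size along x, longer along y). Floor 4 mm and rim top 8 mm above the table; rim 6 mm thick, with a 24 mm finger notch in the middle of each long wall. A dark true-size outline of the valve driver (small rectangle, 20 x 37 mm) lies on the floor. Origin: centre of its underside at table height; z up.
- holder_vial: Fixed round grey plastic vial holder, 72 mm diameter foot with an upstanding collar of 62 mm outer and 42 mm inner diameter; its floor is 4 mm and the collar's top 16 mm above the table. A dark 24 mm disc marks the floor. Origin: centre of its underside at table height; z up.
- tube_center (a point): Bystander: screw-cap sample tube with blue cap lying on the table, 21 x 102 x 21 mm, long axis y. Point: its centre, half-way up. Leave it alone. (Fixed balance beside it: 0.09 m tall, x 0.21 to 0.53, y -0.09 to 0.13; the way over it, near the robot, keeps clear of the retort stand when crossing the table. Fixed tube rotator, 0.18 m tall, at x below 0.41, y 0.18 to 0.65; thin cable on the table left of the kit, y above 0.41.)
- fitting_center (a point): Bystander: small white threaded tube fitting with a blue collar, 18 x 33 x 15 mm, lying on the table beside the trays. Point: its centre, half-way up. Leave it alone. (Fixed obstacle behind the trays: retort stand with a lidded glass column 0.30 m tall at x 0.67 to 0.77, y -0.18 to -0.08, and a thin rod 0.59 m tall at x 0.76, y -0.24.)
There are look-alikes about, which are no part of the job. What is meant by the part that bears sensor_center is not purple or turquoise, and is the smaller of those in its own colour.

How it is judged:
At the end, for the whole second after the job is handed in: Each thing is released and at rest (under 0.02 m/s) in its own tray or holder: centre within 12 mm horizontally of its centre, on the recess floor (height within 3 mm), tilt under 0.12 rad; the three oblong ones with long side within 0.25 rad of the tray's, either way round (horizontal distance between adapter_center and tray_adapter below 0.012 m and z of adapter_center in the frame of tray_adapter between 0.016 and 0.022 m and angle between each of adapter_center, sensor_center, driver_center, vial_center's own z axis and vertical below 0.12 rad and linear speed of each of adapter, sensor, driver, vial below 0.02 m/s and angle between the y axis of adapter_center and the y axis of tray_adapter, either way round below 0.25 rad and horizontal distance between sensor_center and tray_sensor below 0.012 m and z of sensor_center in the frame of tray_sensor between 0.0075 and 0.0135 m and angle between the y axis of sensor_center and the y axis of tray_sensor, either way round below 0.25 rad and horizontal distance between driver_center and tray_driver below 0.012 m and z of driver_center in the frame of tray_driver between 0.009 and 0.015 m and angle between the y axis of driver_center and the y axis of tray_driver, either way round below 0.25 rad and horizontal distance between vial_center and holder_vial below 0.012 m and z of vial_center in the frame of holder_vial between 0.028 and 0.034 m); the robot touches nothing.
It fails at once if the vial was tipped over (angle between vial_center's own z axis and vertical above 0.7 rad).
It fails at once if the sample tube was disturbed (moved over 30 mm) (distance of tube_center from where it was at the start of the episode above 0.03 m).
It fails at once if the loose fitting was disturbed (moved over 30 mm) (distance of fitting_center from where it was at the start of the episode above 0.03 m).
It also fails if it takes over 134 s, if anything falls off the work surface, if the arm or the gripper's body presses on something with over 40 N, if the wrist force passes 120 N, or if a joint passes its speed limit or range.

ROBOT

A 7-joint arm with a two-finger parallel gripper is mounted at the origin on a cart in front of the work surface, level with it; the furniture and walls round the work are solid. World frame = base frame: x ahead of the robot, y to its left, z up, the work surface at z = 0. Lengths are in m, angles in rad, forces in N, time in s.
With the tool pointing down it reaches from about 0.4 to 0.85 m from the base axis. Payload 10.4 kg.
Tool frame: the origin (TCP) lies at the centre of the arm's flange, where the gripper is bolted on; the fingertips stand 173 mm ahead of it and the grasp point (between the pads) lies 155 mm ahead of it (manip.nose_length is the distance from the TCP to the fingertips, in m); z points along the fingers, x is the direction in which the jaws open and shut, and the axes are right-handed (so a half turn about z gives the same grasp; the last joint's range is limited). The gripper opens to 85 mm and grips with 20 to 120 N. Pads are 22 mm wide; open, the fingers measure 114 mm over their backs; the gripper's body (76 mm by 85 mm) begins 54 mm behind the grasp point. The pads swing forward as they close: fully open they stand 13 mm farther back than shut.
Start: joints at [-1.186, 0.332, -0.065, 1.46, 0.022, 1.35, -0.088], TCP at [0.248, 0.574, 0.405] pointing down, gripper open.
Joint ranges: [-2.6, 2.6], [-0.5, 2.12], [-1.47, 1.34], [0.16, 2.42], [-1.27, 4.41], [0.06, 2.06], [-2.6, 2.6]. Speed limits (rad/s): [2.22, 2.22, 2.79, 2.79, 3.14, 3.14, 3.14].

INTERFACE

Orientations are given as a unit quaternion [x, y, z, w].
In Python, from workcell import status, cams, order, manip gives the robot as it stands.
- The arm moves only by the tool servo_tool, never from a script. Its argument "motion" is a list that holds one entry, the list of rows, each a list of 6 numbers: the shift along the tool's x, y, z in units of 50 mm (1.0 is 50 mm), then the turn, a rotation vector about the tool's x, y, z in units of 5 degrees (1.0 is 5 degrees). In form: [[[x, y, z, ax, ay, az], ...]]. A call has 1 to 12 rows; each row shifts and turns the pose as measured when the row begins, along the tool's axes as they then stand; what a row does not reach is not made up. A row lasts 1/10 s, in which the tool goes at most 50 mm and 8.59 degrees, less where a joint would pass 70% of its speed; a pose out of reach is approached as far as the arm can. A call is refused whole if a number of a shift passes 1 or a number of a turn 1, either way. A call with a gripper value outside its range is refused whole. "jaw" is the closure in counts, from 0 (fully open) to 255 (shut), set as the call begins (left out, the last holds). The fingers move at their own pace and stop on an object; "force" is the grip in N (left out, the last holds). Time passes only in rows, so rows that do not move let the fingers close. It gives the time, the measured TCP pose, the force and the opening at its end, in the units of the state.
- status.get_obs(): the state, without advancing time (a new reading comes with each control period).
- cams.camera(name): name is "side" or "top"; returns a dict with "color" (384x512x3 uint8, red, green, blue), "vertical_fov" (degrees; the focal length in pixels is half the picture's height over the tangent of half this angle, whatever the lens; pixels are square), "cx", "cy" (the principal point, pixels), "extrinsics" (4x4, takes a point from camera to world coordinates). Camera axes: x right, y down, z forward; pixel columns grow to the right and rows downward; lengths in m; the calibration is good to about 2 mm. A picture is of the moment at which its call begins. There is no depth.
- order.hand_in(): hands the job in, once; it reports no verdict.
The state is a dict: "clock": time; "joint_pos": joint angles; "joint_velocities": joint speeds; "tau": joint torques, N m; "position": TCP position; "ee_rot": TCP orientation; "ft_force": force on the tool from outside, world axes, zero at the start; "torque": the same for the moment, N m; "grip_width": opening from 0.0 (shut) to 1.0 (fully open).
Only numpy, scipy, OpenCV 4.12 (cv2) and the standard library are available. Lean on these libraries where they do the work, as an engineer would, in place of code of your own. Each camera call takes 0.05 s, during which the arm holds its last target.

## Working session

There is one attempt and no reset: what is moved stays moved. The work goes in short steps, Python scripts to look and compute and a tool call to move; the robot and the scene stay as the last step left them, time stands still between calls to the robot, and variables do not carry over. Pictures are saved under pics/ and viewed, and the job is handed in when it is done.

Besides the shell and the picture viewer there is one more tool, called after "Request:" by a JSON object that holds its "fn" and its "kwargs". servo_tool: Moves the arm, as the interface text tells. Its arguments: {"type":"object","properties":{"motion":{"type":"array","items":{"type":"array","items":{"type":"array","items":{"type":"number"}}}},"jaw":{"type":"number"},"force":{"type":"number"}},"required":["motion"]}

```bash
ls; mkdir -p pics; python3 - <<'E'
from workcell import status,cams,manip
import cv2,numpy as np
print(status.get_obs()); print(manip.nose_length)
for n in("side","top"):
    c=cams.camera(n); cv2.imwrite(f"pics/{n}0.png",cv2.resize(c["color"][:,:,::-1],(800,600),interpolation=cv2.INTER_CUBIC))
    np.savez(f"/tmp/{n}0.npz",**c)
    print(n,c["vertical_fov"],c["cx"],c["cy"],c["extrinsics"].tolist() if hasattr(c["extrinsics"],'tolist') else c["extrinsics"])
E
```

```text
pics
{'clock': 0.0, 'joint_pos': array([-1.18558042,  0.3328942 , -0.06469201,  1.4609525 ,  0.02164192,
        1.34988923, -0.08847791]), 'joint_velocities': array([-0.00136605,  0.00031881,  0.0009258 , -0.00018072, -0.00037921,
        0.00012165,  0.0004883 ]), 'tau': array([-2.73621472e-04, -6.25425982e+01,  4.88485862e-02, -3.91615534e+01,
        1.59957289e-02,  9.81831254e-03,  1.38171151e-05]), 'position': array([0.24783291, 0.57362518, 0.40389646]), 'ee_rot': array([ 8.35632478e-01,  5.49288484e-01, -5.72486174e-04,  4.42177178e-04]), 'ft_force': array([0.51494453, 0.46497036, 0.43073765]), 'torque': array([ 0.02706516,  0.00616093, -0.07454868]), 'grip_width': 1.0009889709661481}
0.1734
side 46.0945185474632 256.12165166618786 188.25463624118345 [[-0.9997612146276591, -0.011525715520735303, 0.018565333499909423, 0.5382202979307609], [-0.021785166556947996, 0.5921410070274107, -0.8055398403025452, 0.9767495573645513], [-0.0017088722344904045, -0.805751938054324, -0.5922507020488765, 0.8168489131405914], [0.0, 0.0, 0.0, 1.0]]
top 46.57208794211952 257.1431188050215 190.15984790571403 [[-0.022491488745197744, -0.9925261734809835, 0.11994135187341004, 0.3953814432909769], [-0.9997217399126208, 0.02147506119793685, -0.00976035309950117, -0.031385001971468124], [0.00711165804202637, -0.12012750185424398, -0.9927329991584606, 1.4295087847801948], [0.0, 0.0, 0.0, 1.0]]
```

View pics/side0.png

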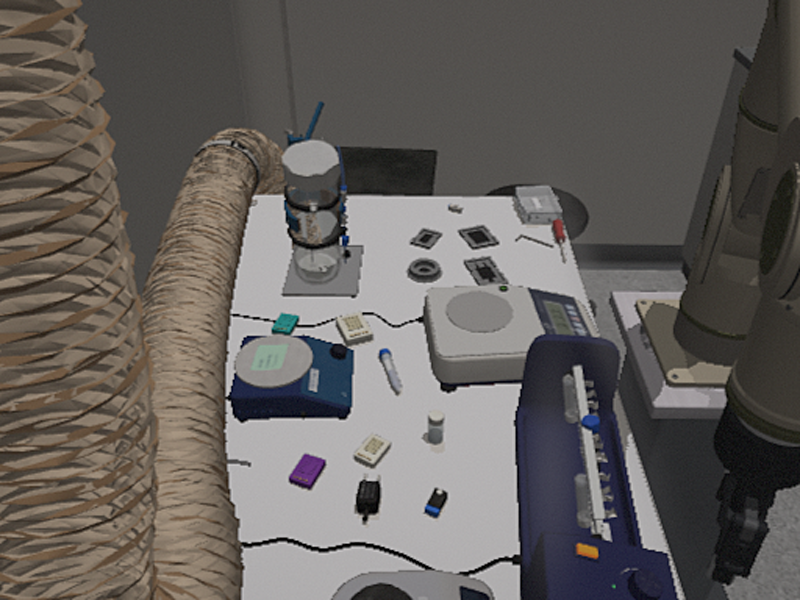

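View pics/top0.png

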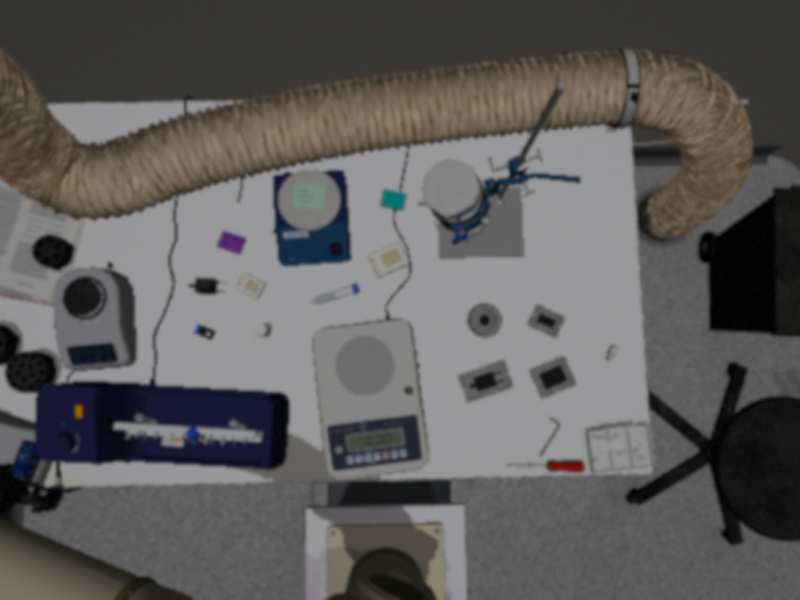

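```bash
cat > h.py <<'E'
import numpy as np,cv2
from workcell import status,cams
def load(n,k): return dict(np.load(f"/tmp/{n}{k}.npz"))
def grab(n,k):
    c=cams.camera(n); np.savez(f"/tmp/{n}{k}.npz",**c); return c
def f(c): return c["color"].shape[0]/2/np.tan(np.radians(float(c["vertical_fov"]))/2)
def p2w(c,u,v,z):
    E=c["extrinsics"]; d=E[:3,:3]@np.array([(u-c["cx"])/f(c),(v-c["cy"])/f(c),1.]); o=E[:3,3]
    return o+d*(z-o[2])/d[2]
def w2p(c,p):
    E=c["extrinsics"]; q=E[:3,:3].T@(np.array(p)-E[:3,3]); return np.array([c["cx"]+f(c)*q[0]/q[2],c["cy"]+f(c)*q[1]/q[2]])
def crop(c,u0,v0,u1,v1,s,fn,g=1.0):
    im=c["color"][v0:v1,u0:u1,::-1]
    im=cv2.resize(im,None,fx=s,fy=s,interpolation=cv2.INTER_CUBIC)
    im=np.clip(im.astype(float)*g,0,255).astype(np.uint8)
    for u in range((u0+9)//10*10,u1,10): cv2.putText(im,str(u),(int((u-u0+.5)*s),10),0,.35,(0,0,255)); cv2.line(im,(int((u-u0+.5)*s),12),(int((u-u0+.5)*s),18),(0,0,255))
    for v in range((v0+9)//10*10,v1,10): cv2.putText(im,str(v),(0,int((v-v0+.5)*s)),0,.35,(0,0,255)); cv2.line(im,(24,int((v-v0+.5)*s)),(30,int((v-v0+.5)*s)),(0,0,255))
    cv2.imwrite("pics/"+fn,im)
E
python3 - <<'E'
from h import *
c=load("top",0); crop(c,115,140,185,225,7,"tk0.png",1.3); crop(c,285,185,405,260,6.5,"tt0.png",1.5)
s=load("side",0); crop(s,180,210,300,345,4.4,"sk0.png",1.3); crop(s,250,120,330,190,8,"st0.png",1.5)
for z in (0.,0.09):
  print([p2w(c,u*.64,v*.64,z).round(3).tolist() for u,v in((312,330),(410,320),(428,465),(328,475))])
E
```

```text
[[0.504, 0.14, 0.0], [0.52, -0.061, 0.0], [0.228, -0.09, 0.0], [0.213, 0.11, 0.0]]
[[0.497, 0.129, 0.09], [0.512, -0.059, 0.09], [0.238, -0.087, 0.09], [0.224, 0.101, 0.09]]
```

View pics/tk0.png

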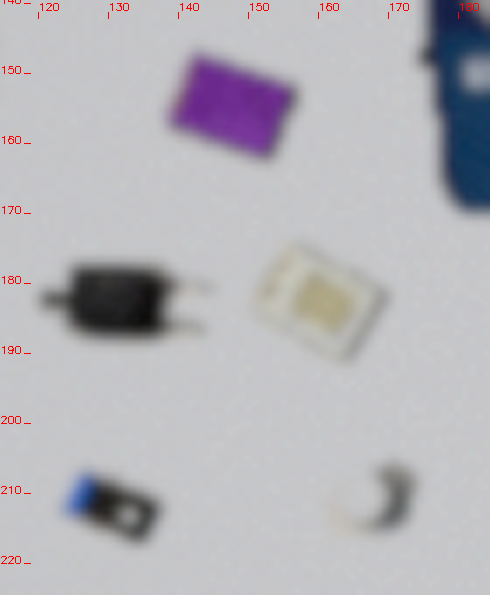

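View pics/tt0.png

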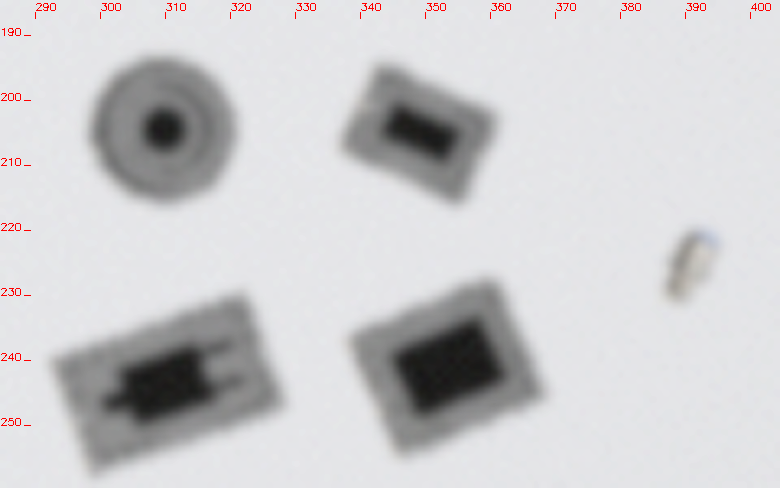

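View pics/sk0.png

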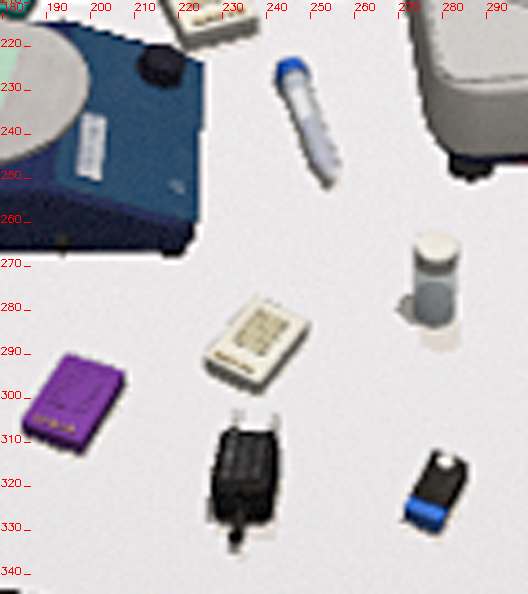

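View pics/st0.png

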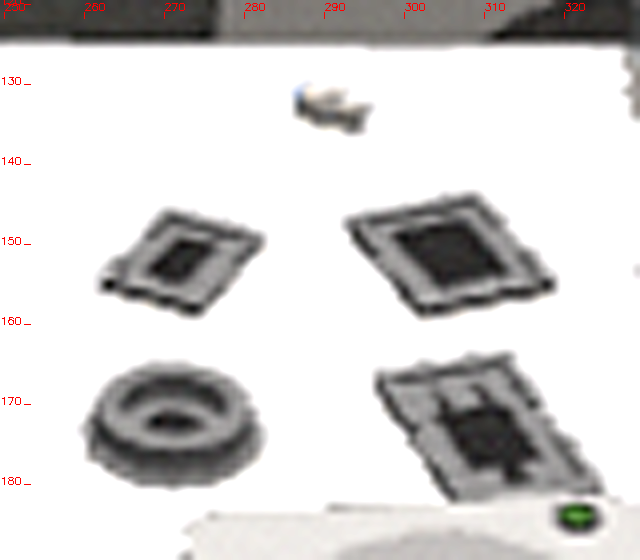

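```bash
cat > fit.py <<'E'
from h import *
from scipy.optimize import minimize
S=4
def mask(c,box,fn):
    u0,v0,u1,v1=box; im=cv2.resize(c["color"][v0:v1,u0:u1],None,fx=S,fy=S,interpolation=cv2.INTER_CUBIC).astype(int)
    m=fn(im).astype(np.uint8)
    n,l,st,_=cv2.connectedComponentsWithStats(m)
    k=1+np.argmax(st[1:,4]); m=(l==k).astype(np.uint8)
    cs,_=cv2.findContours(m,0,2); cv2.drawContours(m,cs,-1,1,-1); return m
def hull(c,box,pts):
    q=np.array([w2p(c,p) for p in pts]); q=(q-np.array(box[:2])+.5)*S-.5
    h=cv2.convexHull(q.astype(np.float32))[:,0]
    return h
def render(c,box,parts,shape):
    m=np.zeros(shape,np.uint8)
    for pts in parts: cv2.fillConvexPoly(m,np.round(hull(c,box,pts)*16).astype(np.int32),1,shift=4)
    return m
def boxpts(x0,x1,y0,y1,z0,z1): return np.array([[x,y,z] for x in(x0,x1) for y in(y0,y1) for z in(z0,z1)])
def cyl(r,z0,z1): return np.array([[r*np.cos(a),r*np.sin(a),z] for a in np.linspace(0,6.28,32) for z in(z0,z1)])
def place(parts,x,y,a):
    R=np.array([[np.cos(a),-np.sin(a),0],[np.sin(a),np.cos(a),0],[0,0,1]]); return [p@R.T+[x,y,0] for p in parts]
def fit(views,parts,g,yawfree=True):
    # views: list of (cam,box,mask)
    def cost(p):
        t=0
        for c,b,m in views:
            r=render(c,b,place(parts,p[0]/100,p[1]/100,p[2]/10 if yawfree else 0),m.shape)
            t+=1-(r&m).sum()/max(1,(r|m).sum())
        return t
    best=None
    for a in ([g[2]+d for d in (-.2,0,.2)] if yawfree else [0]):
        r=minimize(cost,[g[0]*100,g[1]*100,a*10],method="Nelder-Mead",options=dict(initial_simplex=np.array([[0,0,0],[2,0,0],[0,2,0],[.5,.5,1.5]])+[g[0]*100,g[1]*100,a*10],xatol=.01,fatol=1e-4,maxiter=300))
        if best is None or r.fun<best.fun: best=r
    p=best.x; return np.array([p[0]/100,p[1]/100,p[2]/10]),best.fun
E
cat > f0.py <<'E'
from fit import *
t=load("top",0); s=load("side",0)
def bg(im): return np.median(im.reshape(-1,3),0)
dark=lambda k:(lambda im: im.sum(2)<k*bg(im).sum())
col=lambda th:(lambda im: np.abs(im-bg(im)).sum(2)>th)
def run(name,parts,g,tb,sb,tf,sf,yaw=True):
    vs={}
    if tb: vs["top"]=(t,tb,mask(t,tb,tf))
    if sb: vs["side"]=(s,sb,mask(s,sb,sf))
    for k in list(vs): print(name,k,*[np.round(q,3) for q in fit([vs[k]],parts,g,yaw)], "area",vs[k][2].sum()/16)
    if len(vs)==2: print(name,"both",*[np.round(q,3) for q in fit(list(vs.values()),parts,g,yaw)])
D=dark(.8)
tg=lambda u,v,z: p2w(t,u,v,z)[:2]
rim=lambda w,l:[boxpts(-w/2,w/2,-l/2,l/2,0,.008)]
P=np.pi
run("tray_ad",rim(.059,.1),[*tg(309,244,0),P/2+.3],(288,224,334,262),(292,160,330,184),D,D)
run("tray_se",rim(.064,.078),[*tg(353,241,0),P/2+.3],(332,224,374,260),(288,140,322,164),D,D)
run("tray_dr",rim(.048,.065),[*tg(349,205,0),P/2-.4],(330,188,370,222),(254,140,288,164),D,D)
run("holder",[cyl(.036,0,.004),cyl(.031,0,.016)],[*tg(309,205,0),0],(290,188,328,222),(252,160,290,185),D,D,False)
run("adapter",[boxpts(-.0155,.0155,-.017,.021,0,.03),boxpts(-.004,.004,.02,.036,.01,.02)],[*tg(131,183,.015),P/2],(116,172,140,192),(218,303,250,338),dark(.5),dark(.5))
run("sensor",[boxpts(-.018,.018,-.025,.025,0,.013)],[*tg(160,183,.006),P/2-.5],(148,170,173,196),(218,270,256,304),col(36),col(36))
run("big?",[boxpts(-.018,.018,-.025,.025,0,.013)],[*tg(249,166,.006),P/2+.3],(232,150,266,180),(210,195,245,224),col(36),col(36))
run("driver",[boxpts(-.01,.01,-.0185,.0185,0,.016)],[*tg(131,212,.008),P/2-.4],(118,200,144,222),(268,308,296,336),col(120),col(120))
E
python3 f0.py
```

```text
tray_ad top [ 0.393 -0.211  3.443] 0.034 area 588.75
tray_ad side [ 0.393 -0.207  0.3  ] 0.093 area 360.125
tray_ad both [ 0.394 -0.21   0.298] 0.147
tray_se top [ 0.399 -0.347  1.653] 0.265 area 502.6875
tray_se side [ 0.399 -0.345  1.696] 0.228 area 273.875
tray_se both [ 0.399 -0.346  1.696] 0.5
tray_dr top [ 0.513 -0.34  -0.468] 0.048 area 309.625
tray_dr side [ 0.513 -0.337  1.472] 0.296 area 180.5625
tray_dr both [ 0.513 -0.338 -0.476] 0.128
holder top [ 0.518 -0.212  0.076] 0.031 area 390.0625
holder side [ 0.518 -0.211  0.018] 0.036 area 284.75
holder both [ 0.518 -0.212  0.06 ] 0.084
adapter top [0.596 0.356 1.425] 0.348 area 118.8125
adapter side [0.599 0.36  1.649] 0.299 area 320.375
adapter both [0.597 0.357 1.597] 0.704
sensor top [0.596 0.258 1.011] 0.391 area 129.75
sensor side [0.599 0.278 1.418] 0.626 area 147.375
sensor both [0.596 0.259 1.389] 1.269
big? top [ 6.350e-01 -2.000e-03  2.109e+00] 0.842 area 167.125
big? side [0.65  0.018 2.506] 0.501 area 262.375
big? both [6.40e-01 1.00e-03 2.02e+00] 1.429
driver top [0.505 0.357 2.746] 0.121 area 80.75
driver side [0.504 0.361 2.756] 0.106 area 185.3125
driver both [0.505 0.36  2.746] 0.341
```

```bash
sed -i 's/P\/2+.3/.3/g;s/P\/2-.4/-.47/g;s/P\/2-.5/-.5/g;s/,P\/2\]/,0]/g' f0.py; sed -i 's/boxpts(-.004,.004,.02,.036,.01,.02)/boxpts(-.004,.004,.02,.033,.01,.02)/' f0.py
sed -i 's/col(36),col(36)/col(24),col(36)/' f0.py
cat >> f0.py <<'E'
for n,c,b,th in(("t",t,(148,170,173,196),24),("s",s,(218,270,256,304),36),("bt",t,(232,150,266,180),24),("a",t,(116,172,140,192),0),("as",s,(218,303,250,338),0)):
    m=mask(c,b,col(th) if th else dark(.5)); im=cv2.resize(c["color"][b[1]:b[3],b[0]:b[2],::-1],None,fx=4,fy=4); im[:,:,2][m>0]=255
    cv2.imwrite(f"/tmp/m_{n}.png",cv2.copyMakeBorder(cv2.resize(im,(256,256)),0,0,0,0,0))
cv2.imwrite("pics/masks.png",np.hstack([cv2.resize(cv2.imread(f"/tmp/m_{n}.png"),(160,160)) for n in("t","s","bt","a","as")]))
E
python3 f0.py
```

```text
tray_ad top [ 0.394 -0.21   0.304] 0.033 area 588.75
tray_ad side [ 0.393 -0.207  0.305] 0.094 area 360.125
tray_ad both [ 0.394 -0.21   0.305] 0.145
tray_se top [ 0.399 -0.347  0.376] 0.035 area 502.6875
tray_se side [ 0.399 -0.345  0.366] 0.045 area 273.875
tray_se both [ 0.399 -0.347  0.369] 0.099
tray_dr top [ 0.513 -0.339 -0.477] 0.045 area 309.625
tray_dr side [ 0.513 -0.337 -0.468] 0.045 area 180.5625
tray_dr both [ 0.513 -0.338 -0.459] 0.121
holder top [ 0.518 -0.212  0.076] 0.031 area 390.0625
holder side [ 0.518 -0.211  0.018] 0.036 area 284.75
holder both [ 0.518 -0.212  0.06 ] 0.084
adapter top [ 0.599  0.355 -0.31 ] 0.269 area 118.8125
adapter side [ 0.598  0.359 -0.008] 0.16 area 320.375
adapter both [ 0.599  0.356 -0.026] 0.471
sensor top [ 0.597  0.264 -0.55 ] 0.13 area 221.375
sensor side [ 0.597  0.27  -0.546] 0.591 area 147.375
sensor both [ 0.598  0.267 -0.552] 0.813
big? top [ 0.632 -0.059  0.775] 0.702 area 210.375
big? side [0.651 0.017 1.381] 0.491 area 262.375
big? both [ 0.64   0.013 -0.649] 1.39
driver top [ 0.505  0.358 -0.426] 0.121 area 80.75
driver side [ 0.504  0.361 -0.388] 0.102 area 185.3125
driver both [ 0.505  0.36  -0.4  ] 0.341
```

View pics/masks.png

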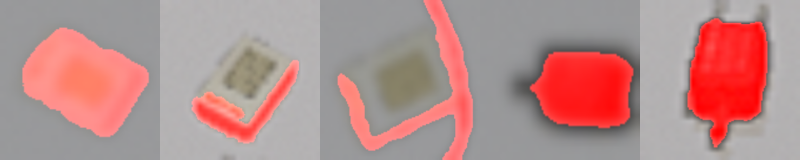

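```bash
python3 - <<'E'
from h import *
t=load("top",0);s=load("side",0)
crop(t,145,145,270,205,6.4,"w_t.png",1.3); crop(s,205,190,265,310,5,"w_s.png",1.2)
E
```

```text
(no output)
```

View pics/w_t.png

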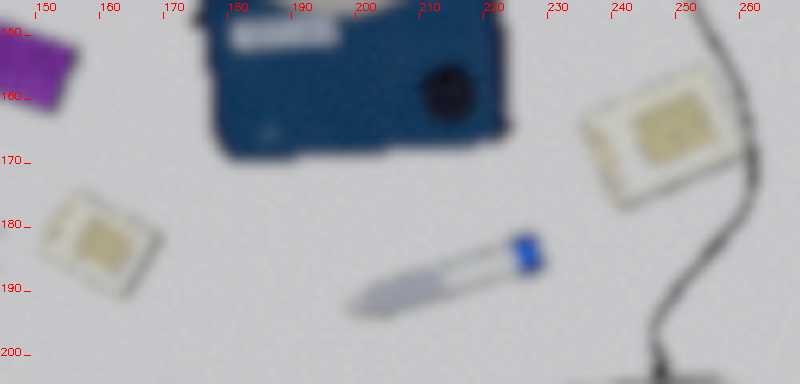

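View pics/w_s.png

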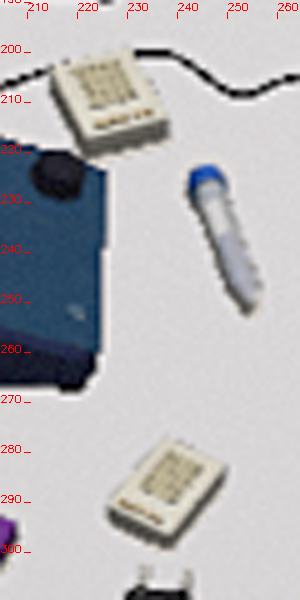

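```bash
python3 - <<'E'
from h import *
s=load("side",0);t=load("top",0)
q=[p2w(s,u,v,.013) for u,v in((239.1,276.9),(249.9,282.7),(238.9,297.5),(226.3,291.1))]
print(np.round(q,3),np.mean(q,0)); 
for a,b in((1,2),(0,3),(0,1),(3,2)): d=q[a]-q[b]; print(np.linalg.norm(d),np.arctan2(d[1],d[0]))
q=[p2w(t,u,v,.013) for u,v in((155.5,175),(168.5,182),(163,191),(150.5,184))]; print("top",np.mean(q,0))
print("vial",p2w(s,278.8,264.7,.054),p2w(s,278.1,281.8,0), p2w(t,166.5,211.5,.054),"edges",p2w(t,171.5,207,0))
print("tube", p2w(s,245,237,.01),p2w(t,214,188,.01),"fitting",p2w(t,390,226,.007))
E
```

```text
[[0.596 0.239 0.013]
 [0.57  0.257 0.013]
 [0.593 0.301 0.013]
 [0.623 0.283 0.013]] [0.59560003 0.27027404 0.013     ]
0.05028994419554653 -2.0556059717844097
0.051686386705574114 -2.1231666563954903
0.03156385541967694 -0.590165495916132
0.034937804693257996 -0.5432541593566778
top [0.5963883  0.26693171 0.013     ]
vial [0.50302299 0.23744692 0.054     ] [0.50324505 0.24111233 0.        ] [0.50134975 0.23602351 0.054     ] edges [0.51962275 0.23053169 0.        ]
tube [0.58806176 0.0964872  0.01      ] [0.57684736 0.09274078 0.01      ] fitting [ 0.44303115 -0.4662139   0.007     ]
```

```bash
cat > f1.py <<'E'
from h import *
t=load("top",0);s=load("side",0)
crop(t,155,198,180,222,12,"vt.png",1.3); crop(s,262,255,295,295,12,"vs.png",1.1)
a=cv2.imread("pics/vt.png");b=cv2.imread("pics/vs.png");h=max(a.shape[0],b.shape[0])
cv2.imwrite("pics/v.png",np.hstack([cv2.copyMakeBorder(i,0,h-i.shape[0],0,0,0) for i in(a,b)]))
E
python3 f1.py
```

```text
(no output)
```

View pics/v.png

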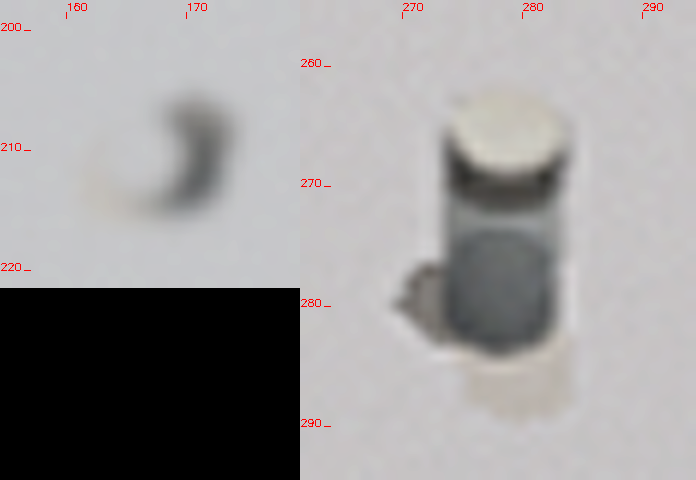

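```bash
python3 - <<'E'
from h import *
s=load("side",0)
o=np.array([.2478,.5736,.4039]); x=np.array([np.cos(1.163),np.sin(1.163),0])
y=np.array([x[1],-x[0],0])
for L in(.160,.173):
  print(L,[ (w2p(s,o+x*a+y*b-np.array([0,0,L]))).round(1).tolist() for a in(-.057,-.0425,.0425,.057) for b in (-.011,.011)])
crop(s,440,250,512,384,5.5,"g0.png",2.2)
E
```

```text
0.16 [[472.4, 316.7], [457.3, 311.9], [471.7, 323.8], [456.4, 318.8], [467.6, 370.5], [450.9, 364.5], [466.9, 379.4], [449.8, 373.2]]
0.173 [[470.0, 322.0], [455.1, 317.2], [469.4, 329.1], [454.2, 324.1], [465.1, 375.7], [448.5, 369.7], [464.3, 384.6], [447.4, 378.4]]
```

View pics/g0.png

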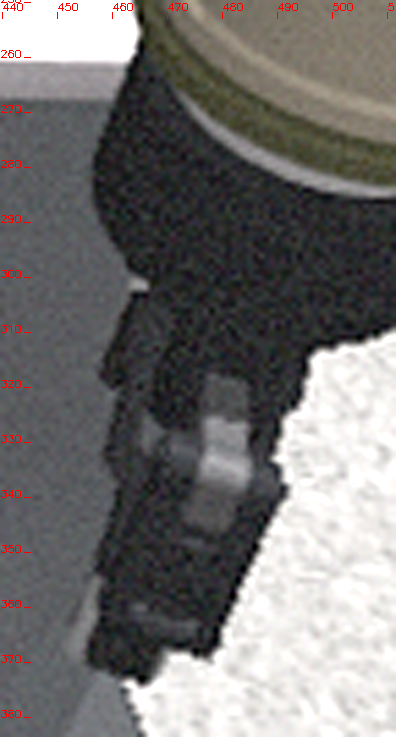

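```bash
cat > plan.py <<'E'
import sys,numpy as np
from workcell import status
from scipy.spatial.transform import Rotation as R
o=status.get_obs(); p=np.array(o["position"]); r=R.from_quat(o["ee_rot"]); M=r.as_matrix()
phi=np.arctan2(M[1,0],M[0,0]); tilt=np.arccos(-M[2,2])
print("t%.1f"%o["clock"],"pos",p.round(4),"phi %.3f tilt %.3f"%(phi,tilt),"F",np.round(o["ft_force"],1),"w %.3f"%o["grip_width"],"j",np.round(o["joint_pos"],2))
# args: triples x,y,z,phi,rows  repeated
a=[float(v) for v in sys.argv[1:]]
T=r
rows=[]
tot=12
while a:
    x,y,z,ph,n=a[:5]; a=a[5:]; n=int(n)
    tgt=np.array([x,y,z]); Rg=R.from_matrix([[np.cos(ph),np.sin(ph),0],[np.sin(ph),-np.cos(ph),0],[0,0,-1]])
    rv=(T.inv()*Rg).as_rotvec()
    d=(tgt-p)/n
    for i in range(n):
        s=T.inv().apply(d)/.05; t=np.degrees(rv)/n/5
        rows.append([*s.round(2).tolist(),*t.round(2).tolist()]); T=T*R.from_rotvec(rv/n)
    p=tgt
for r_ in rows: print(str(r_).replace(" ","")+",", "!!" if max(map(abs,r_))>1 else "")
E
python3 plan.py 0.598 0.358 0.36 0 14
```

```text
t0.1 pos [0.2478 0.5737 0.404 ] phi 1.163 tilt 0.001 F [-0.1  0.4 -0.9] w 1.000 j [-1.19  0.33 -0.06  1.46  0.02  1.35 -0.09]
[-0.08,0.58,0.06,0.0,0.0,0.95], 
[-0.04,0.59,0.06,0.0,0.0,0.95], 
[0.01,0.59,0.06,0.0,0.0,0.95], 
[0.06,0.58,0.06,0.0,0.0,0.95], 
[0.11,0.58,0.06,0.0,0.0,0.95], 
[0.16,0.57,0.06,0.0,0.0,0.95], 
[0.2,0.55,0.06,0.0,0.0,0.95], 
[0.25,0.53,0.06,0.0,0.0,0.95], 
[0.29,0.51,0.06,0.0,0.0,0.95], 
[0.33,0.48,0.06,0.0,0.0,0.95], 
[0.37,0.45,0.06,0.0,0.0,0.95], 
[0.41,0.42,0.06,0.0,0.0,0.95], 
[0.44,0.39,0.06,0.0,0.0,0.95], 
[0.47,0.35,0.06,0.0,0.0,0.95],
```

Request:
{"fn": "servo_tool", "kwargs": {"motion": [[[-0.08,0.58,0,0,0,0.95],[-0.04,0.59,0,0,0,0.95],[0,0.59,0,0,0,0.95],[0.06,0.58,0,0,0,0.95],[0.11,0.58,0,0,0,0.95],[0.16,0.57,0,0,0,0.95],[0.2,0.55,0,0,0,0.95],[0.25,0.53,0,0,0,0.95],[0.3,0.5,0.1,0,0,0.95],[0.33,0.48,0.1,0,0,0.95],[0.37,0.45,0.1,0,0,0.95],[0.4,0.4,0.1,0,0,0.95]]]}}

```text
clock: 1.3
position: [0.5577, 0.3686, 0.3808]
ee_rot: [0.998, 0.055, -0.002, 0.002]
ft_force: [0.5, 0.3, -0.1]
grip_width: 1.003
```

```bash
python3 plan.py 0.598 0.358 0.26 0 6 
```

```text
t1.3 pos [0.5577 0.3686 0.3808] phi 0.109 tilt 0.006 F [ 0.5  0.3 -0.1] w 1.003 j [-0.84  0.45  0.25  1.38 -0.11  1.34 -0.47]
[0.13,0.05,0.4,0.01,0.01,0.21], 
[0.13,0.05,0.4,0.01,0.01,0.21], 
[0.13,0.04,0.4,0.01,0.01,0.21], 
[0.13,0.04,0.4,0.01,0.01,0.21], 
[0.13,0.04,0.4,0.01,0.01,0.21], 
[0.13,0.04,0.4,0.01,0.01,0.21],
```

Request:
{"fn": "servo_tool", "kwargs": {"motion": [[[0.13,0.05,0.4,0,0,0.2],[0.13,0.05,0.4,0,0,0.2],[0.13,0.05,0.4,0,0,0.2],[0.13,0.05,0.4,0,0,0.2],[0.13,0.05,0.4,0,0,0.2],[0.13,0.05,0.4,0,0,0.2],[0,0,0,0,0,0]]]}}

```text
clock: 2.0
position: [0.6074, 0.3394, 0.2546]
ee_rot: [1.0, -0.016, -0.001, 0.006]
ft_force: [-0.6, -0.2, -0.1]
grip_width: 1.0
```

```bash
python3 - <<'E'
from h import *
s=grab("side",1); t=grab("top",1)
crop(s,180,220,310,345,6,"s1.png",1.3)
E
python3 plan.py 0.598 0.358 0.189 0 5
```

```text
t2.1 pos [0.6074 0.3408 0.258 ] phi -0.029 tilt 0.009 F [-0.1  0.1  0. ] w 1.000 j [-0.77  0.6   0.27  1.42 -0.16  1.14 -0.5 ]
[-0.04,-0.07,0.28,0.02,-0.0,-0.07], 
[-0.04,-0.07,0.28,0.02,-0.0,-0.07], 
[-0.04,-0.07,0.28,0.02,-0.0,-0.07], 
[-0.04,-0.07,0.28,0.02,-0.0,-0.07], 
[-0.04,-0.07,0.28,0.02,-0.0,-0.07],
```

View pics/s1.png

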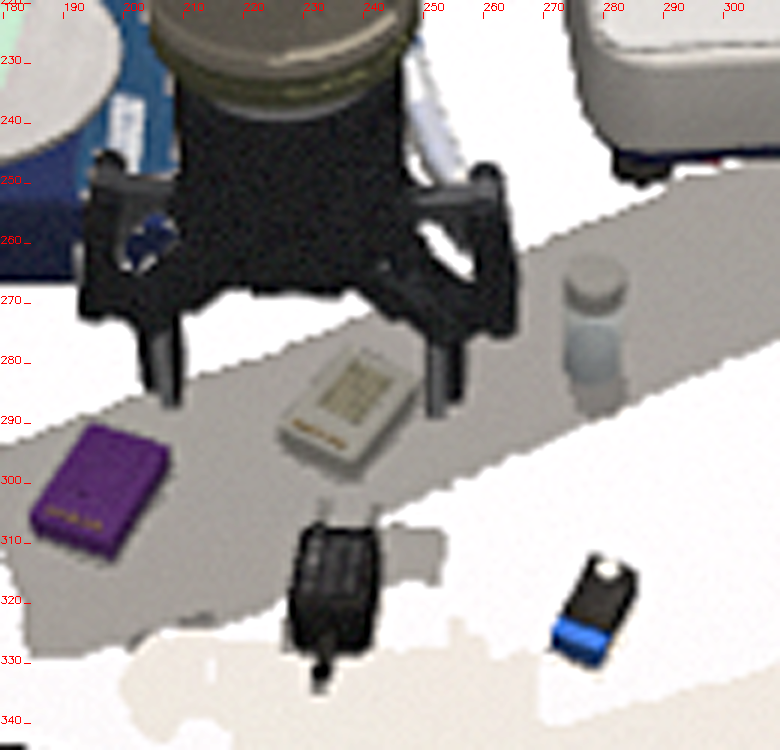

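Request:
{"fn": "servo_tool", "kwargs": {"motion": [[[-0.06,-0.1,0.25,0.02,0,-0.1],[-0.06,-0.1,0.25,0.02,0,-0.1],[-0.06,-0.1,0.25,0.02,0,-0.1],[0,0,0,0,0,0],[0,0,0,0,0,0]]]}}

```text
clock: 2.6
position: [0.5974, 0.359, 0.2206]
ee_rot: [1.0, 0.001, 0.002, -0.0]
ft_force: [0.1, 0.5, 1.1]
grip_width: 1.001
```

```bash
python3 - <<'E'
from h import *
s=load("side",1)
for a in(-.057,-.0425,.0425,.057): print(w2p(s,[.6074+a,.3405,.098]).round(1))
E
python3 plan.py 0.598 0.358 0.189 0 2
```

```text
[257.5 285.5]
[250.6 285.4]
[209.8 284.8]
[202.8 284.7]
t2.6 pos [0.5974 0.359  0.2206] phi 0.002 tilt 0.005 F [0.1 0.5 1.1] w 1.001 j [-0.78  0.64  0.25  1.45 -0.17  1.07 -0.5 ]
[0.0,0.01,0.32,-0.0,-0.03,0.01], 
[0.0,0.01,0.32,-0.0,-0.03,0.01],
```

Request:
{"fn": "servo_tool", "kwargs": {"motion": [[[0,0,0.26,0,0,0],[0,0,0.26,0,0,0],[0,0,0.26,0,0,0],[0,0,0,0,0,0],[0,0,0,0,0,0]]]}}

```text
clock: 3.1
position: [0.5978, 0.3586, 0.178]
ee_rot: [1.0, 0.001, 0.002, 0.0]
ft_force: [0.4, -0.1, 0.8]
grip_width: 1.001
```

Request:
{"fn": "servo_tool", "kwargs": {"motion": [[[0,0,0,0,0,0],[0,0,0,0,0,0],[0,0,0,0,0,0],[0,0,0,0,0,0],[0,0,0,0,0,0],[0,0,0,0,0,0],[0,0,0,0,0,0],[0,0,0,0,0,0]]], "jaw": 255, "force": 40}}

```text
clock: 3.9
position: [0.5983, 0.3586, 0.1794]
ee_rot: [1.0, 0.001, 0.003, -0.0]
ft_force: [0.4, 0.1, -1.8]
grip_width: 0.346
```

```bash
python3 - <<'E'
from h import *
s=grab("side",2)
crop(s,180,220,310,345,6,"s2.png",1.3)
E
python3 plan.py 0.597 0.358 0.36 0 4 .47 .1 .38 0 8
```

```text
t4.0 pos [0.5983 0.3586 0.1794] phi 0.002 tilt 0.006 F [-0.2 -0.  -1.8] w 0.350 j [-0.78  0.68  0.24  1.47 -0.18  1.   -0.49]
[-0.0,0.0,-0.9,-0.0,-0.02,0.0], 
[-0.0,0.0,-0.9,-0.0,-0.02,0.0], 
[-0.0,0.0,-0.9,-0.0,-0.02,0.0], 
[-0.0,0.0,-0.9,-0.0,-0.02,0.0], 
[-0.32,0.64,-0.05,-0.0,0.0,0.0], 
[-0.32,0.64,-0.05,-0.0,0.0,0.0], 
[-0.32,0.64,-0.05,-0.0,0.0,0.0], 
[-0.32,0.64,-0.05,-0.0,0.0,0.0], 
[-0.32,0.64,-0.05,-0.0,0.0,0.0], 
[-0.32,0.64,-0.05,-0.0,0.0,0.0], 
[-0.32,0.64,-0.05,-0.0,0.0,0.0], 
[-0.32,0.64,-0.05,-0.0,0.0,0.0],
```

View pics/s2.png

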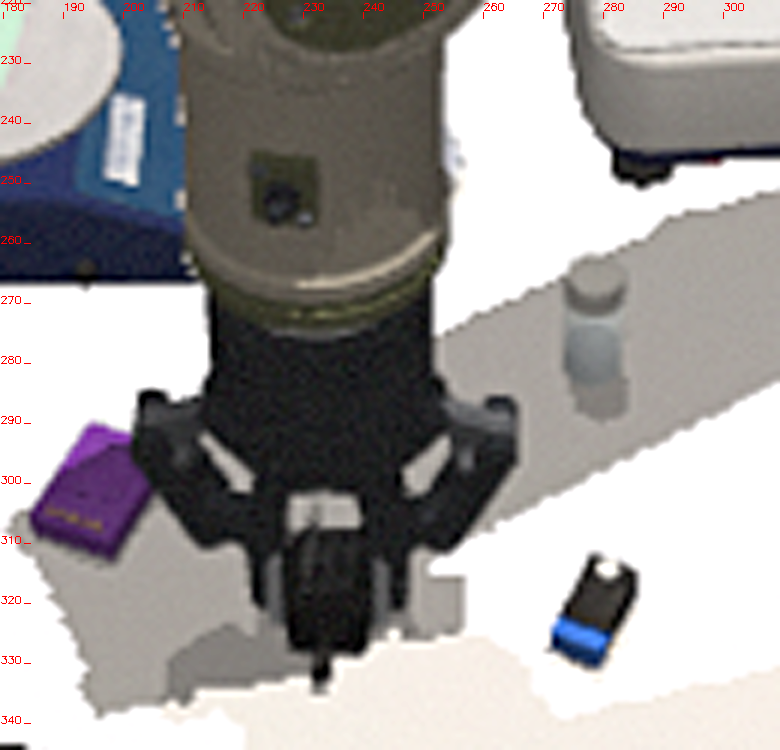

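```bash
python3 plan.py 0.598 0.358 0.36 0 4 .394 -.21 .37 .305 14
```

```text
t4.0 pos [0.5983 0.3586 0.1794] phi 0.002 tilt 0.006 F [-0.2 -0.  -1.8] w 0.350 j [-0.78  0.68  0.24  1.47 -0.18  1.   -0.49]
[0.0,0.0,-0.9,-0.0,-0.02,0.0], 
[0.0,0.0,-0.9,-0.0,-0.02,0.0], 
[0.0,0.0,-0.9,-0.0,-0.02,0.0], 
[0.0,0.0,-0.9,-0.0,-0.02,0.0], 
[-0.29,0.81,-0.01,-0.0,0.0,-0.25], 
[-0.31,0.8,-0.01,-0.0,0.0,-0.25], 
[-0.33,0.8,-0.01,-0.0,0.0,-0.25], 
[-0.34,0.79,-0.01,-0.0,0.0,-0.25], 
[-0.36,0.78,-0.01,-0.0,0.0,-0.25], 
[-0.38,0.77,-0.01,-0.0,0.0,-0.25], 
[-0.39,0.77,-0.01,-0.0,0.0,-0.25], 
[-0.41,0.76,-0.01,-0.0,0.0,-0.25], 
[-0.43,0.75,-0.01,-0.0,0.0,-0.25], 
[-0.44,0.74,-0.01,-0.0,0.0,-0.25], 
[-0.46,0.73,-0.01,-0.0,0.0,-0.25], 
[-0.48,0.72,-0.01,-0.0,0.0,-0.25], 
[-0.49,0.71,-0.01,-0.0,0.0,-0.25], 
[-0.51,0.7,-0.01,-0.0,0.0,-0.25],
```

Request:
{"fn": "servo_tool", "kwargs": {"motion": [[[0,0,-0.9,0,0,0],[0,0,-0.9,0,0,0],[0,0,-0.9,0,0,0],[0,0,-0.9,0,0,0],[-0.2,0.5,0,0,0,-0.2],[-0.3,0.7,0,0,0,-0.25],[-0.33,0.8,0,0,0,-0.25],[-0.35,0.8,0,0,0,-0.25],[-0.36,0.8,0,0,0,-0.25],[-0.38,0.77,0,0,0,-0.25],[-0.4,0.77,0,0,0,-0.25],[-0.4,0.76,0,0,0,-0.25]]]}}

```text
clock: 5.15
position: [0.4811, 0.0479, 0.3641]
ee_rot: [0.996, 0.094, 0.003, -0.001]
ft_force: [0.3, -0.4, -0.5]
grip_width: 0.349
```

```bash
python3 plan.py .394 -.21 .37 .305 7
```

```text
t5.2 pos [0.4811 0.0479 0.3641] phi 0.188 tilt 0.007 F [ 0.3 -0.4 -0.5] w 0.349 j [-0.57  0.03  0.39  1.9  -0.02  1.2   0.01]
[-0.38,0.68,-0.02,-0.0,-0.01,-0.19], 
[-0.39,0.67,-0.02,-0.0,-0.01,-0.19], 
[-0.4,0.66,-0.02,-0.0,-0.01,-0.19], 
[-0.42,0.66,-0.02,-0.0,-0.01,-0.19], 
[-0.43,0.65,-0.02,-0.0,-0.01,-0.19], 
[-0.44,0.64,-0.02,-0.0,-0.01,-0.19], 
[-0.45,0.64,-0.02,-0.0,-0.01,-0.19],
```

Request:
{"fn": "servo_tool", "kwargs": {"motion": [[[-0.38,0.68,0,0,0,-0.2],[-0.4,0.67,0,0,0,-0.2],[-0.4,0.66,0,0,0,-0.2],[-0.42,0.66,0,0,0,-0.2],[-0.43,0.65,0,0,0,-0.2],[-0.3,0.4,0,0,0,-0.1],[-0.15,0.2,0,0,0,0],[0,0,0,0,0,0]]]}}

```text
clock: 5.95
position: [0.3969, -0.1871, 0.3639]
ee_rot: [0.99, 0.138, 0.006, -0.003]
ft_force: [0.3, 0.3, -1.0]
grip_width: 0.348
```

```bash
python3 plan.py .394 -.21 .26 .305 4; python3 - <<'E'
from h import *
t=grab("top",3);s=grab("side",3)
crop(s,250,60,350,190,4.5,"s3.png",1.3); crop(t,270,150,400,265,6,"t3.png",1.5)
E
```

```text
t6.0 pos [ 0.3969 -0.1871  0.3639] phi 0.277 tilt 0.014 F [ 0.3  0.3 -1. ] w 0.348 j [-0.34 -0.11  0.65  2.01  0.06  1.21  0.56]
[-0.05,0.11,0.52,-0.01,-0.04,-0.08], 
[-0.05,0.11,0.52,-0.01,-0.04,-0.08], 
[-0.05,0.11,0.52,-0.01,-0.04,-0.08], 
[-0.05,0.11,0.52,-0.01,-0.04,-0.08],
```

View pics/s3.png

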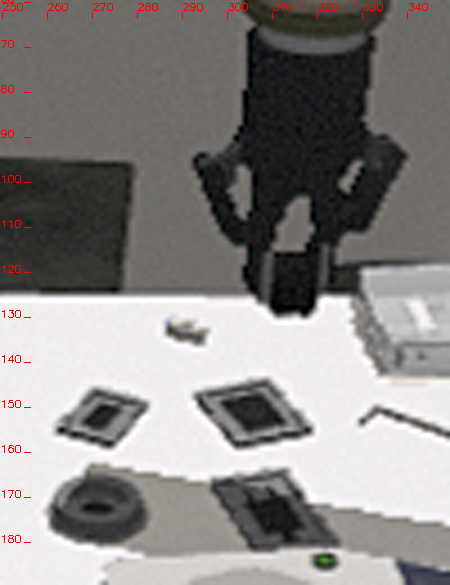

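Request:
{"fn": "servo_tool", "kwargs": {"motion": [[[-0.05,0.11,0.5,0,-0.04,-0.08],[-0.05,0.11,0.5,0,-0.04,-0.08],[-0.05,0.11,0.5,0,-0.04,-0.08],[-0.05,0.11,0.5,0,-0.04,-0.08],[0,0,0.3,0,0,0],[0,0,0,0,0,0],[0,0,0,0,0,0]]]}}

```text
clock: 6.75
position: [0.4001, -0.2008, 0.2454]
ee_rot: [0.987, 0.161, 0.0, -0.002]
ft_force: [0.8, -0.2, -1.3]
grip_width: 0.348
```

```bash
python3 plan.py .394 -.21 .205 .305 3
```

```text
t6.8 pos [ 0.4001 -0.2008  0.2454] phi 0.323 tilt 0.004 F [ 0.8 -0.2 -1.3] w 0.348 j [-0.3   0.11  0.71  2.12 -0.1   0.94  0.78]
[-0.06,0.05,0.27,-0.01,-0.01,0.07], 
[-0.06,0.05,0.27,-0.01,-0.01,0.07], 
[-0.06,0.05,0.27,-0.01,-0.01,0.07],
```

Request:
{"fn": "servo_tool", "kwargs": {"motion": [[[-0.08,0.08,0.3,0,0,0.07],[-0.08,0.08,0.3,0,0,0.07],[-0.06,0.06,0.3,0,0,0.07],[0,0,0,0,0,0],[0,0,0,0,0,0]]]}}

```text
clock: 7.25
position: [0.3973, -0.2123, 0.2041]
ee_rot: [0.988, 0.154, 0.005, -0.002]
ft_force: [0.3, 0.1, -1.8]
grip_width: 0.345
```

```bash
python3 plan.py .394 -.21 .186 .305 2
```

```text
t7.2 pos [ 0.3973 -0.2123  0.2041] phi 0.310 tilt 0.010 F [ 0.3  0.1 -1.8] w 0.345 j [-0.25  0.21  0.7   2.15 -0.19  0.84  0.88]
[-0.03,-0.03,0.18,-0.01,-0.05,0.03], 
[-0.03,-0.03,0.18,-0.01,-0.05,0.03],
```

Request:
{"fn": "servo_tool", "kwargs": {"motion": [[[-0.04,-0.03,0.18,0,-0.05,0.03],[-0.03,-0.02,0.18,0,-0.05,0.03],[0,0,0,0,0,0],[0,0,0,0,0,0]]]}}

```text
clock: 7.65
position: [0.3945, -0.21, 0.1868]
ee_rot: [0.988, 0.153, 0.002, -0.001]
ft_force: [-0.1, -0.2, -0.7]
grip_width: 0.351
```

```bash
python3 plan.py .394 -.21 .1845 .305 1
```

```text
t7.7 pos [ 0.3945 -0.21    0.1868] phi 0.306 tilt 0.004 F [-0.1 -0.2 -0.7] w 0.351 j [-0.25  0.24  0.69  2.16 -0.22  0.8   0.89]
[-0.01,-0.0,0.05,-0.01,-0.04,0.02],
```

Request:
{"fn": "servo_tool", "kwargs": {"motion": [[[0,0,0.06,0,-0.03,0],[0,0,0,0,0,0],[0,0,0,0,0,0]]]}}

```text
clock: 7.95
position: [0.3947, -0.21, 0.1838]
ee_rot: [0.988, 0.153, 0.0, -0.001]
ft_force: [-0.5, -0.1, -0.7]
grip_width: 0.35
```

Request:
{"fn": "servo_tool", "kwargs": {"motion": [[[0,0,0,0,0,0],[0,0,0,0,0,0],[0,0,0,0,0,0],[0,0,0,0,0,0],[0,0,0,0,0,0],[0,0,-0.4,0,0,0],[0,0,-0.8,0,0,0],[0,0,-0.9,0,0,0],[0,0,-0.9,0,0,0],[0,0,-0.6,0,0,0],[0,0,0,0,0,0]]], "jaw": 0}}

```text
clock: 9.05
position: [0.3937, -0.2106, 0.3706]
ee_rot: [0.988, 0.152, -0.001, -0.0]
ft_force: [0.6, -1.0, 0.0]
grip_width: 1.004
```

```bash
python3 plan.py .506 .359 .37 -.4 16; python3 - <<'E'
from h import *
t=grab("top",4);s=grab("side",4)
crop(s,250,120,330,190,8,"s4.png",1.3)
E
```

```text
t9.1 pos [ 0.3937 -0.2106  0.3706] phi 0.304 tilt 0.001 F [ 0.6 -1.   0. ] w 1.004 j [-0.36 -0.1   0.72  1.98  0.07  1.23  0.64]
[0.35,-0.64,0.0,0.0,0.0,0.5], 
[0.32,-0.65,0.0,0.0,0.0,0.5], 
[0.29,-0.67,0.0,0.0,0.0,0.5], 
[0.26,-0.68,0.0,0.0,0.0,0.5], 
[0.23,-0.69,0.0,0.0,0.0,0.5], 
[0.2,-0.7,0.0,0.0,0.0,0.5], 
[0.17,-0.71,0.0,0.0,0.0,0.5], 
[0.14,-0.71,0.0,0.0,0.0,0.5], 
[0.11,-0.72,0.0,0.0,0.0,0.5], 
[0.07,-0.72,0.0,0.0,0.0,0.5], 
[0.04,-0.72,0.0,0.0,0.0,0.5], 
[0.01,-0.73,0.0,0.0,0.0,0.5], 
[-0.02,-0.73,0.0,0.0,0.0,0.5], 
[-0.05,-0.72,0.0,0.0,0.0,0.5], 
[-0.08,-0.72,0.0,0.0,0.0,0.5], 
[-0.12,-0.72,0.0,0.0,0.0,0.5],
```

View pics/s4.png

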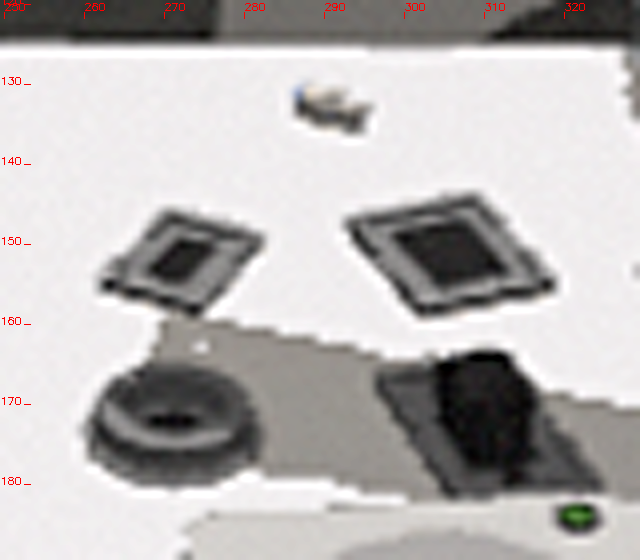

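Request:
{"fn": "servo_tool", "kwargs": {"motion": [[[0.2,-0.4,0,0,0,0.3],[0.32,-0.65,0,0,0,0.5],[0.3,-0.67,0,0,0,0.5],[0.26,-0.68,0,0,0,0.5],[0.23,-0.7,0,0,0,0.5],[0.2,-0.7,0,0,0,0.5],[0.17,-0.7,0,0,0,0.5],[0.14,-0.71,0,0,0,0.5],[0.1,-0.72,0,0,0,0.5],[0.07,-0.72,0,0,0,0.5],[0.04,-0.72,0,0,0,0.5],[0,-0.73,0,0,0,0.5]]]}}

```text
clock: 10.35
position: [0.4674, 0.2151, 0.3429]
ee_rot: [0.993, -0.117, -0.019, 0.006]
ft_force: [0.5, -0.3, -0.7]
grip_width: 1.003
```

```bash
python3 plan.py .5055 .359 .35 -.4 5;  python3 - <<'E'
from h import *
t=grab("top",5)
crop(t,285,185,405,260,6.5,"t5.png",1.5)
E
```

```text
t10.3 pos [0.4674 0.2151 0.3429] phi -0.234 tilt 0.039 F [ 0.5 -0.3 -0.7] w 1.003 j [-0.73  0.15  0.23  1.83 -0.05  1.21 -0.71]
[0.01,-0.59,-0.04,0.04,0.08,0.38], 
[-0.01,-0.59,-0.04,0.04,0.08,0.38], 
[-0.03,-0.59,-0.03,0.04,0.08,0.38], 
[-0.04,-0.59,-0.03,0.04,0.08,0.38], 
[-0.06,-0.59,-0.03,0.04,0.08,0.38],
```

View pics/t5.png

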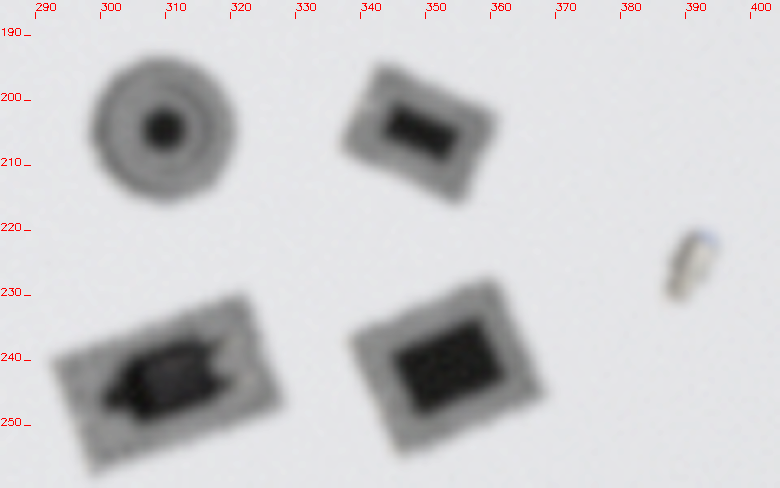

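Request:
{"fn": "servo_tool", "kwargs": {"motion": [[[0,-0.59,-0.05,0.05,0.1,0.38],[0,-0.59,-0.05,0.05,0.1,0.38],[-0.03,-0.55,-0.05,0.05,0.1,0.38],[-0.04,-0.4,0,0.05,0.1,0.3],[-0.05,-0.2,0,0,0,0.1],[0,0,0,0,0,0],[0,0,0,0,0,0]]]}}

```text
clock: 11.1
position: [0.4927, 0.339, 0.3325]
ee_rot: [0.983, -0.183, -0.008, 0.008]
ft_force: [0.0, 1.3, -0.2]
grip_width: 1.001
```

```bash
python3 plan.py .5055 .359 .24 -.4 4; python3 - <<'E'
from fit import *
c=grab("top",6); b=(118,200,144,222)
crop(c,110,195,180,225,8,"t6.png",1.3)
E
```

```text
t11.1 pos [0.4927 0.339  0.3325] phi -0.368 tilt 0.022 F [ 0.   1.3 -0.2] w 1.001 j [-0.84  0.33  0.19  1.63 -0.07  1.21 -1.  ]
[0.03,-0.13,0.46,0.05,0.03,0.09], 
[0.03,-0.12,0.46,0.05,0.03,0.09], 
[0.02,-0.12,0.46,0.05,0.03,0.09], 
[0.02,-0.12,0.46,0.05,0.03,0.09],
```

View pics/t6.png

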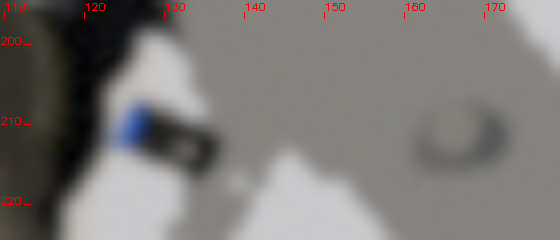

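Request:
{"fn": "servo_tool", "kwargs": {"motion": [[[0.04,-0.14,0.46,0.05,0.03,0.1],[0.04,-0.14,0.46,0.05,0.03,0.1],[0.03,-0.14,0.46,0.05,0.03,0.1],[0,0,0.4,0,0,0],[0,0,0,0,0,0],[0,0,0,0,0,0]]]}}

```text
clock: 11.75
position: [0.5067, 0.3489, 0.2427]
ee_rot: [0.98, -0.199, -0.001, 0.002]
ft_force: [0.2, 0.3, -0.2]
grip_width: 1.001
```

```bash
python3 plan.py .504 .358 .20 -.4 3; python3 - <<'E'
from h import *
c=grab("side",7)
crop(c,240,260,330,350,7,"s7.png",1.3)
E
```

```text
t11.8 pos [0.5067 0.3489 0.2427] phi -0.402 tilt 0.005 F [ 0.2  0.3 -0.2] w 1.001 j [-0.83  0.45  0.19  1.67 -0.09  1.04 -1.01]
[-0.04,-0.05,0.28,0.02,0.01,-0.01], 
[-0.04,-0.05,0.28,0.02,0.01,-0.01], 
[-0.04,-0.05,0.28,0.02,0.01,-0.01],
```

View pics/s7.png

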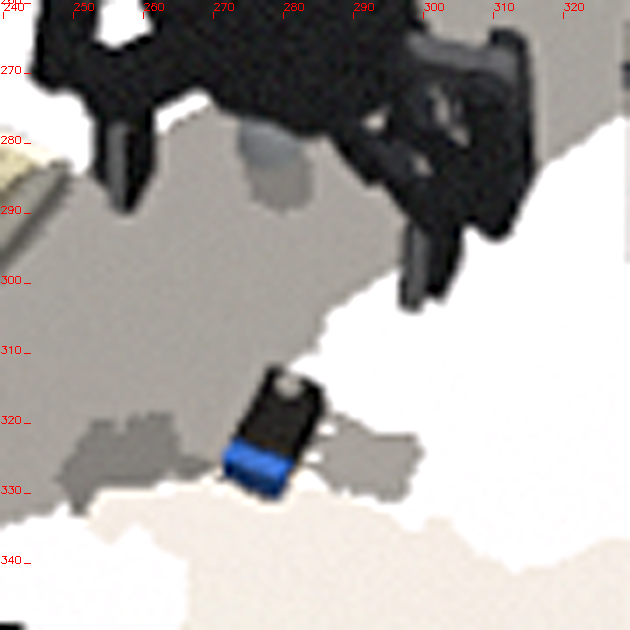

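Request:
{"fn": "servo_tool", "kwargs": {"motion": [[[-0.05,-0.07,0.3,0.02,0,0],[-0.05,-0.07,0.3,0.02,0,0],[-0.04,-0.06,0.3,0,0,0],[0,0,0,0,0,0],[0,0,0,0,0,0]]]}}

```text
clock: 12.3
position: [0.5041, 0.362, 0.1961]
ee_rot: [0.98, -0.199, -0.0, -0.001]
ft_force: [0.5, -0.5, 1.0]
grip_width: 1.001
```

```bash
python3 plan.py .504 .358 .178 -.4 2
```

```text
t12.3 pos [0.5041 0.362  0.1961] phi -0.401 tilt 0.003 F [ 0.5 -0.5  1. ] w 1.001 j [-0.83  0.51  0.18  1.69 -0.11  0.95 -1.02]
[0.01,0.04,0.18,-0.02,0.01,-0.01], 
[0.01,0.04,0.18,-0.02,0.01,-0.01],
```

Request:
{"fn": "servo_tool", "kwargs": {"motion": [[[0,0.04,0.18,0,0,0],[0,0.04,0.18,0,0,0],[0,0,0,0,0,0],[0,0,0,0,0,0]]]}}

```text
clock: 12.7
position: [0.5026, 0.3578, 0.1769]
ee_rot: [0.98, -0.2, -0.0, -0.001]
ft_force: [0.5, 0.8, 0.3]
grip_width: 1.004
```

```bash
python3 plan.py .504 .358 .178 -.4 1
```

```text
t12.7 pos [0.5026 0.3578 0.1769] phi -0.402 tilt 0.003 F [0.5 0.8 0.3] w 1.004 j [-0.83  0.53  0.17  1.71 -0.11  0.91 -1.01]
[0.02,-0.01,-0.02,-0.03,0.01,-0.02],
```

Request:
{"fn": "servo_tool", "kwargs": {"motion": [[[0.02,0,-0.04,0,0,0],[0,0,0,0,0,0],[0,0,0,0,0,0],[0,0,0,0,0,0],[0,0,0,0,0,0],[0,0,0,0,0,0],[0,0,0,0,0,0],[0,0,0,0,0,0],[0,0,0,0,0,0]]], "jaw": 255, "force": 40}}

```text
clock: 13.6
position: [0.5042, 0.3576, 0.1804]
ee_rot: [0.98, -0.2, 0.001, -0.002]
ft_force: [0.0, 0.1, -0.8]
grip_width: 0.203
```

```bash
python3 plan.py .504 .358 .36 -.4 4 .512 -.339 .37 -.465 16; python3 - <<'E'
from h import *
c=grab("side",8)
crop(c,240,260,330,350,7,"s8.png",1.3)
E
```

```text
t13.6 pos [0.5042 0.3576 0.1804] phi -0.402 tilt 0.005 F [ 0.   0.1 -0.8] w 0.203 j [-0.83  0.53  0.17  1.7  -0.11  0.92 -1.01]
[-0.0,-0.01,-0.9,-0.01,-0.0,-0.01], 
[-0.0,-0.0,-0.9,-0.01,-0.0,-0.01], 
[-0.0,-0.0,-0.9,-0.01,-0.0,-0.01], 
[-0.0,-0.0,-0.9,-0.01,-0.0,-0.01], 
[0.35,0.8,-0.01,0.0,0.0,0.05], 
[0.35,0.8,-0.01,0.0,0.0,0.05], 
[0.35,0.8,-0.01,0.0,0.0,0.05], 
[0.36,0.79,-0.01,0.0,0.0,0.05], 
[0.36,0.79,-0.01,0.0,0.0,0.05], 
[0.36,0.79,-0.01,0.0,0.0,0.05], 
[0.37,0.79,-0.01,0.0,0.0,0.05], 
[0.37,0.79,-0.01,0.0,0.0,0.05], 
[0.37,0.79,-0.01,0.0,0.0,0.05], 
[0.38,0.79,-0.01,0.0,0.0,0.05], 
[0.38,0.78,-0.01,0.0,0.0,0.05], 
[0.38,0.78,-0.01,0.0,0.0,0.05], 
[0.39,0.78,-0.01,0.0,0.0,0.05], 
[0.39,0.78,-0.01,0.0,0.0,0.05], 
[0.39,0.78,-0.01,0.0,0.0,0.05], 
[0.4,0.78,-0.01,0.0,0.0,0.05],
```

View pics/s8.png

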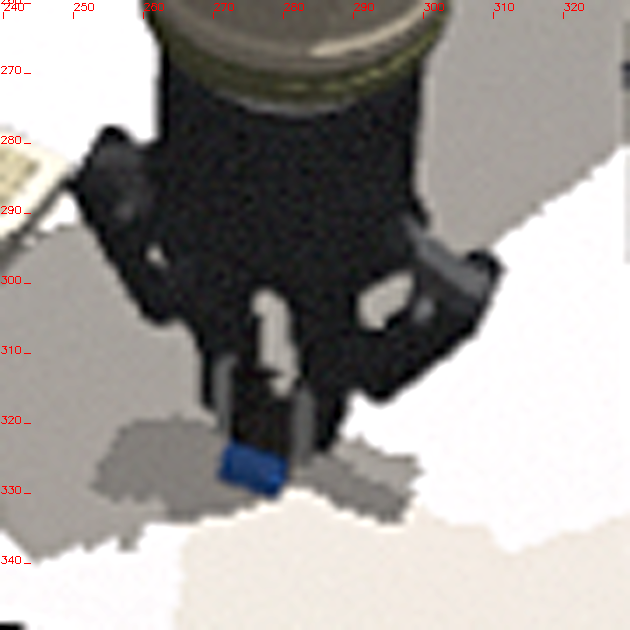

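Request:
{"fn": "servo_tool", "kwargs": {"motion": [[[0,0,-0.9,0,0,0],[0,0,-0.9,0,0,0],[0,0,-0.9,0,0,0],[0,0,-0.9,0,0,0],[0.2,0.5,-0.05,0,0,0.05],[0.25,0.75,-0.05,0,0,0.05],[0.28,0.8,-0.05,0,0,0.05],[0.3,0.8,-0.05,0,0,0.05],[0.3,0.8,-0.05,0,0,0.05],[0.3,0.8,-0.05,0,0,0.05],[0.35,0.8,-0.05,0,0,0.05],[0.35,0.8,-0.05,0,0,0.05]]]}}

```text
clock: 14.85
position: [0.4853, 0.0276, 0.3863]
ee_rot: [0.977, -0.212, 0.0, -0.003]
ft_force: [-0.2, -0.2, -0.3]
grip_width: 0.208
```

```bash
python3 plan.py .512 -.339 .37 -.465 11
```

```text
t14.8 pos [0.4853 0.0276 0.3863] phi -0.427 tilt 0.007 F [-0.2 -0.2 -0.3] w 0.208 j [-0.55  0.02  0.41  1.86 -0.02  1.25 -0.56]
[0.32,0.59,0.03,-0.01,0.0,0.04], 
[0.32,0.59,0.03,-0.01,0.0,0.04], 
[0.32,0.58,0.03,-0.01,0.0,0.04], 
[0.33,0.58,0.03,-0.01,0.0,0.04], 
[0.33,0.58,0.03,-0.01,0.0,0.04], 
[0.33,0.58,0.03,-0.01,0.0,0.04], 
[0.33,0.58,0.03,-0.01,0.0,0.04], 
[0.33,0.58,0.03,-0.01,0.0,0.04], 
[0.34,0.58,0.03,-0.01,0.0,0.04], 
[0.34,0.58,0.03,-0.01,0.0,0.04], 
[0.34,0.58,0.03,-0.01,0.0,0.04],
```

Request:
{"fn": "servo_tool", "kwargs": {"motion": [[[0.3,0.6,0,0,0,0.04],[0.3,0.6,0,0,0,0.04],[0.3,0.6,0,0,0,0.04],[0.32,0.6,0,0,0,0.04],[0.33,0.6,0,0,0,0.04],[0.33,0.6,0,0,0,0.04],[0.33,0.58,0,0,0,0.04],[0.33,0.58,0,0,0,0.04],[0.34,0.58,0,0,0,0.04],[0.2,0.4,0,0,0,0],[0,0,0,0,0,0],[0,0,0,0,0,0]]]}}

```text
clock: 16.05
position: [0.4964, -0.3182, 0.3856]
ee_rot: [0.973, -0.232, 0.002, -0.004]
ft_force: [0.9, 0.8, -0.5]
grip_width: 0.205
```

```bash
python3 plan.py .512 -.339 .25 -.465 4
```

```text
t16.1 pos [ 0.4964 -0.3182  0.3856] phi -0.468 tilt 0.009 F [ 0.9  0.8 -0.5] w 0.205 j [-0.08  0.31  0.71  1.62 -0.22  1.29  0.2 ]
[0.11,0.06,0.68,-0.02,-0.01,-0.01], 
[0.11,0.06,0.68,-0.02,-0.01,-0.01], 
[0.12,0.06,0.68,-0.02,-0.01,-0.01], 
[0.12,0.06,0.68,-0.02,-0.01,-0.01],
```

Request:
{"fn": "servo_tool", "kwargs": {"motion": [[[0.12,0.07,0.68,0,0,0],[0.12,0.07,0.68,0,0,0],[0.12,0.07,0.68,0,0,0],[0.12,0.07,0.68,0,0,0],[0,0,0.3,0,0,0],[0,0,0,0,0,0],[0,0,0,0,0,0]]]}}

```text
clock: 16.75
position: [0.517, -0.3328, 0.2325]
ee_rot: [0.974, -0.227, 0.005, -0.006]
ft_force: [-0.5, 0.2, 0.8]
grip_width: 0.208
```

```bash
python3 plan.py .512 -.339 .205 -.465 2
```

```text
t16.8 pos [ 0.517  -0.3328  0.2325] phi -0.458 tilt 0.016 F [-0.5  0.2  0.8] w 0.208 j [ 0.01  0.52  0.63  1.7  -0.37  1.03  0.31]
[-0.02,0.08,0.27,-0.08,-0.04,0.04], 
[-0.02,0.08,0.27,-0.08,-0.04,0.04],
```

Request:
{"fn": "servo_tool", "kwargs": {"motion": [[[-0.02,0.08,0.26,-0.1,-0.04,0.04],[-0.02,0.08,0.26,-0.1,-0.04,0.04],[0,0,0,0,0,0],[0,0,0,0,0,0]]]}}

```text
clock: 17.15
position: [0.5126, -0.3393, 0.2084]
ee_rot: [0.973, -0.23, 0.002, 0.002]
ft_force: [0.3, 0.1, 0.5]
grip_width: 0.21
```

```bash
python3 plan.py .512 -.340 .186 -.465 2; python3 - <<'E'
from h import *
s=grab("side",9)
crop(s,240,110,330,190,8,"s9.png",1.3)
E
```

```text
t17.1 pos [ 0.5126 -0.3393  0.2084] phi -0.465 tilt 0.006 F [0.3 0.1 0.5] w 0.210 j [ 0.03  0.56  0.63  1.72 -0.38  0.99  0.32]
[-0.0,0.01,0.22,0.02,-0.03,0.0], 
[-0.0,0.01,0.22,0.02,-0.03,0.0],
```

View pics/s9.png

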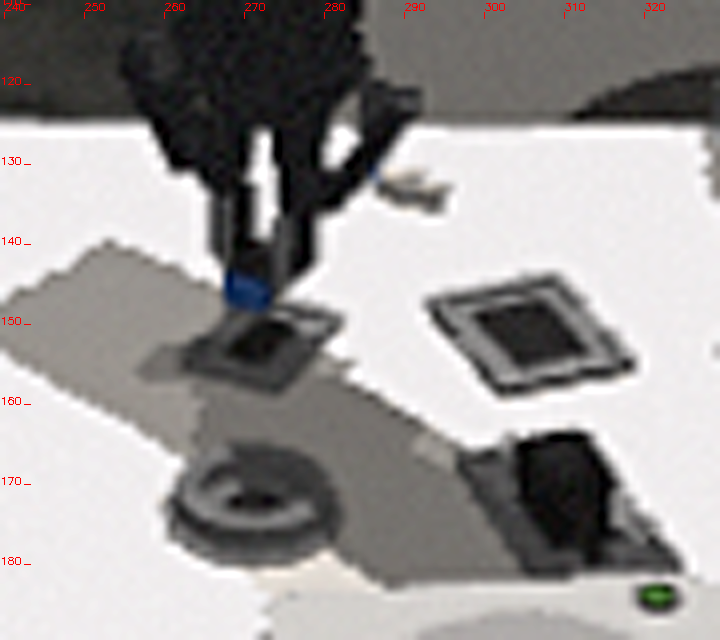

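Request:
{"fn": "servo_tool", "kwargs": {"motion": [[[0,0,0.22,0,0,0],[0,0,0.22,0,0,0],[0,0,0,0,0,0],[0,0,0,0,0,0]]]}}

```text
clock: 17.6
position: [0.5127, -0.3394, 0.1847]
ee_rot: [0.973, -0.23, 0.002, 0.002]
ft_force: [0.3, -0.2, 0.1]
grip_width: 0.211
```

```bash
python3 plan.py .512 -.340 .185 -.465 1
```

```text
t17.6 pos [ 0.5127 -0.3394  0.1847] phi -0.465 tilt 0.006 F [ 0.3 -0.2  0.1] w 0.211 j [ 0.04  0.59  0.61  1.73 -0.4   0.95  0.34]
[-0.01,0.02,-0.01,0.03,-0.06,0.0],
```

Request:
{"fn": "servo_tool", "kwargs": {"motion": [[[0,0,0,0,0,0],[0,0,0,0,0,0],[0,0,0,0,0,0],[0,0,0,0,0,0],[0,0,0,0,0,0],[0,0,-0.4,0,0,0],[0,0,-0.8,0,0,0],[0,0,-0.9,0,0,0],[0,0,-0.9,0,0,0],[0,0,-0.6,0,0,0],[0,0,0,0,0,0]]], "jaw": 0}}

```text
clock: 18.7
position: [0.5116, -0.3385, 0.3717]
ee_rot: [0.973, -0.231, 0.001, 0.002]
ft_force: [0.5, -0.2, -0.5]
grip_width: 1.001
```

```bash
python3 plan.py .47 0 .37 -.5 8 .596 .269 .36 -.53 8; python3 - <<'E'
from h import *
s=grab("side",10)
crop(s,240,110,330,190,8,"s10.png",1.3)
E
```

```text
t18.7 pos [ 0.5116 -0.3385  0.3717] phi -0.466 tilt 0.005 F [ 0.5 -0.2 -0.5] w 1.001 j [-0.04  0.38  0.71  1.57 -0.25  1.28  0.24]
[-0.47,-0.71,0.0,0.0,-0.01,0.05], 
[-0.48,-0.71,0.0,0.0,-0.01,0.05], 
[-0.48,-0.71,0.0,0.0,-0.01,0.05], 
[-0.48,-0.7,0.0,0.0,-0.01,0.05], 
[-0.49,-0.7,0.0,0.0,-0.01,0.05], 
[-0.49,-0.7,0.0,0.0,-0.01,0.05], 
[-0.49,-0.7,0.0,0.0,-0.01,0.05], 
[-0.49,-0.69,0.0,0.0,-0.01,0.05], 
[-0.05,-0.74,0.03,-0.0,0.0,0.04], 
[-0.05,-0.74,0.03,-0.0,0.0,0.04], 
[-0.05,-0.74,0.03,-0.0,0.0,0.04], 
[-0.05,-0.74,0.03,-0.0,0.0,0.04], 
[-0.06,-0.74,0.03,-0.0,0.0,0.04], 
[-0.06,-0.74,0.03,-0.0,0.0,0.04], 
[-0.06,-0.74,0.03,-0.0,0.0,0.04], 
[-0.07,-0.74,0.03,-0.0,0.0,0.04],
```

View pics/s10.png

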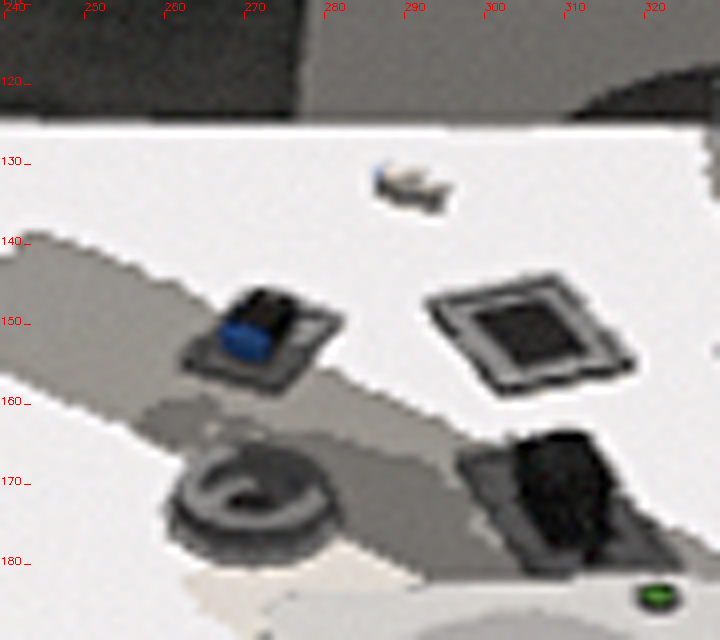

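Driver lies in its tray, centred on its outline. Next the sensor.

Request:
{"fn": "servo_tool", "kwargs": {"motion": [[[-0.3,-0.4,0,0,0,0.05],[-0.48,-0.71,0,0,0,0.05],[-0.48,-0.71,0,0,0,0.05],[-0.48,-0.7,0,0,0,0.05],[-0.49,-0.7,0,0,0,0.05],[-0.49,-0.7,0,0,0,0.05],[-0.49,-0.7,0,0,0,0.05],[-0.45,-0.7,0,0,0,0.05],[-0.2,-0.74,-0.05,0,0,0.05],[-0.05,-0.74,-0.05,0,0,0.05],[-0.05,-0.74,-0.05,0,0,0.05],[-0.05,-0.74,-0.05,0,0,0.05]]]}}

```text
clock: 19.95
position: [0.523, 0.1344, 0.363]
ee_rot: [0.966, -0.259, -0.008, 0.005]
ft_force: [1.2, -0.8, -0.3]
grip_width: 1.001
```

```bash
python3 plan.py .596 .269 .34 -.53 5
```

```text
t19.9 pos [0.523  0.1344 0.363 ] phi -0.525 tilt 0.019 F [ 1.2 -0.8 -0.3] w 1.001 j [-0.7   0.18  0.41  1.76 -0.08  1.24 -0.8 ]
[-0.02,-0.61,0.08,0.03,0.03,0.01], 
[-0.02,-0.61,0.09,0.03,0.03,0.01], 
[-0.02,-0.61,0.09,0.03,0.03,0.01], 
[-0.02,-0.61,0.09,0.03,0.03,0.01], 
[-0.02,-0.61,0.09,0.03,0.03,0.01],
```

Request:
{"fn": "servo_tool", "kwargs": {"motion": [[[-0.03,-0.6,0,0.03,0.03,0],[-0.03,-0.6,0,0.03,0.03,0],[-0.03,-0.6,0.1,0.03,0.03,0],[-0.03,-0.4,0.2,0.03,0.03,0],[0,-0.2,0.3,0,0,0],[0,0,0.3,0,0,0],[0,0,0,0,0,0],[0,0,0,0,0,0]]]}}

```text
clock: 20.75
position: [0.5765, 0.2511, 0.3029]
ee_rot: [0.967, -0.255, -0.007, 0.006]
ft_force: [-0.3, -0.2, 0.9]
grip_width: 1.006
```

```bash
python3 plan.py .596 .269 .24 -.53 3; python3 - <<'E'
from h import *
s=grab("side",11)
crop(s,190,230,290,340,6,"s11.png",1.3)
E
```

```text
t20.8 pos [0.5765 0.2511 0.3029] phi -0.517 tilt 0.018 F [-0.3 -0.2  0.9] w 1.006 j [-0.75  0.43  0.35  1.58 -0.16  1.18 -0.89]
[0.06,-0.17,0.42,0.06,0.04,0.05], 
[0.06,-0.17,0.42,0.06,0.04,0.05], 
[0.05,-0.17,0.42,0.06,0.04,0.05],
```

View pics/s11.png

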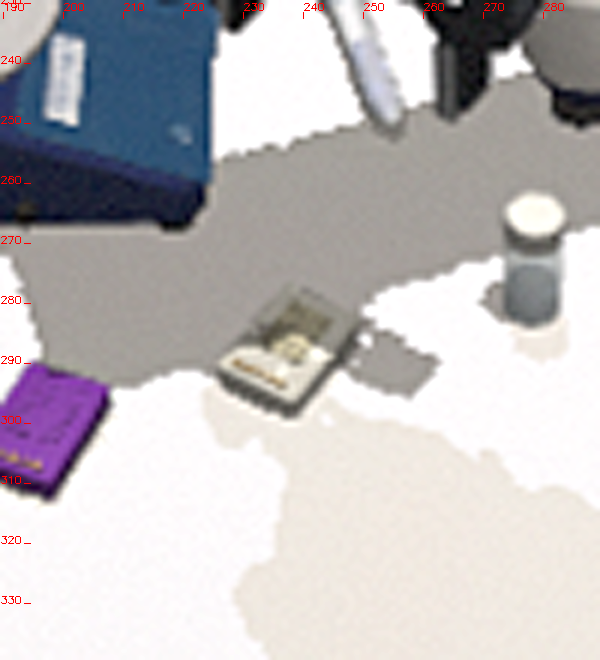

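Request:
{"fn": "servo_tool", "kwargs": {"motion": [[[0.07,-0.2,0.42,0.06,0.04,0.05],[0.07,-0.2,0.42,0.06,0.04,0.05],[0.06,-0.19,0.42,0.06,0.04,0.05],[0,0,0.2,0,0,0],[0,0,0,0,0,0],[0,0,0,0,0,0]]]}}

```text
clock: 21.4
position: [0.6012, 0.2677, 0.234]
ee_rot: [0.964, -0.265, 0.003, -0.003]
ft_force: [0.6, -0.6, 0.4]
grip_width: 1.002
```

```bash
python3 plan.py .596 .269 .20 -.53 2
```

```text
t21.4 pos [0.6012 0.2677 0.234 ] phi -0.536 tilt 0.009 F [ 0.6 -0.6  0.4] w 1.002 j [-0.73  0.55  0.33  1.57 -0.2   1.05 -0.89]
[-0.05,0.02,0.34,-0.04,-0.02,-0.03], 
[-0.05,0.02,0.34,-0.04,-0.02,-0.03],
```

Request:
{"fn": "servo_tool", "kwargs": {"motion": [[[-0.05,0.02,0.34,-0.04,0,-0.03],[-0.05,0,0.34,-0.04,0,-0.03],[0,0,0,0,0,0],[0,0,0,0,0,0]]]}}

```text
clock: 21.8
position: [0.5963, 0.2691, 0.1999]
ee_rot: [0.965, -0.262, 0.003, -0.001]
ft_force: [-0.0, -0.7, 0.8]
grip_width: 0.998
```

```bash
python3 plan.py .596 .269 .178 -.53 2
```

```text
t21.8 pos [0.5963 0.2691 0.1999] phi -0.530 tilt 0.005 F [-0.  -0.7  0.8] w 0.998 j [-0.73  0.59  0.32  1.6  -0.21  0.99 -0.88]
[-0.0,0.0,0.22,-0.02,-0.03,-0.0], 
[-0.0,0.0,0.22,-0.02,-0.03,-0.0],
```

Request:
{"fn": "servo_tool", "kwargs": {"motion": [[[0,0,0.22,-0.02,-0.03,0],[0,0,0.2,0,-0.03,0],[0,0,0,0,0,0],[0,0,0,0,0,0]]]}}

```text
clock: 22.2
position: [0.5966, 0.2691, 0.1772]
ee_rot: [0.965, -0.262, -0.0, -0.001]
ft_force: [0.4, 0.2, 1.1]
grip_width: 1.0
```

```bash
python3 plan.py .596 .269 .178 -.53 1
```

```text
t22.2 pos [0.5966 0.2691 0.1772] phi -0.530 tilt 0.001 F [0.4 0.2 1.1] w 1.000 j [-0.73  0.62  0.31  1.6  -0.22  0.96 -0.87]
[-0.01,0.01,-0.02,-0.01,0.01,-0.0],
```

Request:
{"fn": "servo_tool", "kwargs": {"motion": [[[0,0,-0.02,0,0,0],[0,0,0,0,0,0],[0,0,0,0,0,0],[0,0,0,0,0,0],[0,0,0,0,0,0],[0,0,0,0,0,0],[0,0,0,0,0,0],[0,0,0,0,0,0]]], "jaw": 255, "force": 40}}

```text
clock: 23.0
position: [0.5971, 0.2692, 0.1797]
ee_rot: [0.965, -0.262, 0.0, -0.001]
ft_force: [0.6, -0.3, -0.5]
grip_width: 0.407
```

Request:
{"fn": "servo_tool", "kwargs": {"motion": [[[0,0,-0.5,0,0,0],[0,0,-0.8,0,0,0],[0,0,-0.9,0,0,0],[0,0,-0.9,0,0,0],[0,0,-0.5,0,0,0],[0,0,0,0,0,0]]]}}

```text
clock: 23.6
position: [0.5961, 0.2685, 0.3646]
ee_rot: [0.965, -0.262, -0.001, 0.0]
ft_force: [-0.9, 0.4, -0.1]
grip_width: 0.406
```

```bash
python3 plan.py .45 0 .37 -.1 9 .399 -.346 .37 .37 9; python3 - <<'E'
from h import *
s=grab("side",12)
crop(s,170,190,290,310,5,"s12.png",1.3)
E
```

```text
t23.6 pos [0.5961 0.2685 0.3646] phi -0.531 tilt 0.002 F [-0.9  0.4 -0.1] w 0.406 j [-0.76  0.43  0.36  1.45 -0.16  1.29 -0.92]
[0.02,0.68,-0.01,0.0,0.0,-0.55], 
[-0.01,0.68,-0.01,0.0,0.0,-0.55], 
[-0.04,0.68,-0.01,0.0,0.0,-0.55], 
[-0.08,0.68,-0.01,0.0,0.0,-0.55], 
[-0.11,0.67,-0.01,0.0,0.0,-0.55], 
[-0.14,0.66,-0.01,0.0,0.0,-0.55], 
[-0.17,0.66,-0.01,0.0,0.0,-0.55], 
[-0.2,0.65,-0.01,0.0,0.0,-0.55], 
[-0.23,0.64,-0.01,0.0,0.0,-0.55], 
[-0.04,0.78,-0.0,-0.0,0.0,-0.6], 
[-0.08,0.77,-0.0,-0.0,0.0,-0.6], 
[-0.12,0.77,-0.0,-0.0,0.0,-0.6], 
[-0.16,0.76,-0.0,-0.0,0.0,-0.6], 
[-0.2,0.75,-0.0,-0.0,0.0,-0.6], 
[-0.24,0.74,-0.0,-0.0,0.0,-0.6], 
[-0.27,0.73,-0.0,-0.0,0.0,-0.6], 
[-0.31,0.71,-0.0,-0.0,0.0,-0.6], 
[-0.35,0.69,-0.0,-0.0,0.0,-0.6],
```

View pics/s12.png

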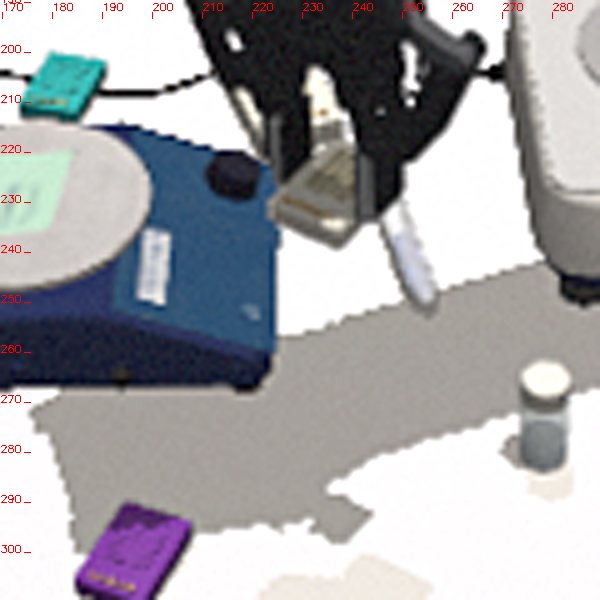

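Request:
{"fn": "servo_tool", "kwargs": {"motion": [[[0.02,0.4,0,0,0,-0.4],[0,0.68,0,0,0,-0.55],[-0.04,0.68,0,0,0,-0.55],[-0.08,0.68,0,0,0,-0.55],[-0.11,0.67,0,0,0,-0.55],[-0.14,0.66,0,0,0,-0.55],[-0.17,0.66,0,0,0,-0.55],[-0.2,0.65,0,0,0,-0.55],[-0.2,0.65,0,0,0,-0.55],[-0.1,0.75,0,0,0,-0.6],[-0.08,0.77,0,0,0,-0.6],[-0.12,0.77,0,0,0,-0.6]]]}}

```text
clock: 24.85
position: [0.4269, -0.1098, 0.3472]
ee_rot: [0.999, 0.04, -0.014, 0.003]
ft_force: [2.2, 0.1, 0.3]
grip_width: 0.404
```

```bash
python3 plan.py .399 -.346 .37 .37 7
```

```text
t24.9 pos [ 0.4269 -0.1098  0.3472] phi 0.080 tilt 0.029 F [2.2 0.1 0.3] w 0.404 j [-0.45 -0.06  0.58  2.01  0.05  1.2   0.19]
[-0.14,0.67,-0.06,0.0,0.05,-0.47], 
[-0.16,0.66,-0.06,0.0,0.05,-0.47], 
[-0.19,0.65,-0.06,0.0,0.05,-0.47], 
[-0.22,0.64,-0.06,0.0,0.05,-0.47], 
[-0.24,0.64,-0.06,0.0,0.05,-0.47], 
[-0.27,0.62,-0.06,0.0,0.05,-0.47], 
[-0.29,0.61,-0.06,0.0,0.05,-0.47],
```

Request:
{"fn": "servo_tool", "kwargs": {"motion": [[[-0.14,0.67,-0.1,0,0.05,-0.45],[-0.16,0.66,-0.1,0,0.05,-0.45],[-0.2,0.65,-0.06,0,0.05,-0.45],[-0.22,0.64,-0.06,0,0.05,-0.45],[-0.24,0.6,0,0,0.05,-0.45],[-0.2,0.4,0,0,0,-0.3],[0,0,0,0,0,0],[0,0,0,0,0,0]]]}}

```text
clock: 25.65
position: [0.3943, -0.3087, 0.3559]
ee_rot: [0.988, 0.153, -0.01, 0.0]
ft_force: [1.1, -0.0, 0.3]
grip_width: 0.406
```

```bash
python3 plan.py .399 -.346 .26 .37 3
```

```text
t25.6 pos [ 0.3943 -0.3087  0.3559] phi 0.308 tilt 0.021 F [ 1.1 -0.   0.3] w 0.406 j [-0.22  0.1   0.84  1.88 -0.07  1.21  0.96]
[-0.03,0.25,0.64,-0.01,0.08,-0.24], 
[-0.04,0.25,0.64,-0.01,0.08,-0.24], 
[-0.05,0.25,0.64,-0.01,0.08,-0.24],
```

Request:
{"fn": "servo_tool", "kwargs": {"motion": [[[-0.03,0.27,0.5,0,0.08,-0.25],[-0.04,0.27,0.6,0,0.08,-0.25],[-0.04,0.27,0.6,0,0.08,-0.25],[0,0,0.4,0,0,0],[0,0,0,0,0,0],[0,0,0,0,0,0]]]}}

```text
clock: 26.25
position: [0.4037, -0.343, 0.2441]
ee_rot: [0.982, 0.19, -0.001, -0.005]
ft_force: [0.3, -0.4, -0.4]
grip_width: 0.407
```

```bash
python3 plan.py .399 -.346 .205 .37 2
```

```text
t26.2 pos [ 0.4037 -0.343   0.2441] phi 0.382 tilt 0.009 F [ 0.3 -0.4 -0.4] w 0.407 j [-0.06  0.36  0.79  1.92 -0.31  0.99  1.26]
[-0.06,0.01,0.39,-0.05,-0.0,0.07], 
[-0.06,0.01,0.39,-0.05,-0.0,0.07],
```

Request:
{"fn": "servo_tool", "kwargs": {"motion": [[[-0.06,0.02,0.38,-0.05,0,0.07],[-0.06,0.02,0.38,-0.05,0,0.07],[0,0,0,0,0,0],[0,0,0,0,0,0]]]}}

```text
clock: 26.65
position: [0.4016, -0.3449, 0.2098]
ee_rot: [0.983, 0.186, 0.003, 0.0]
ft_force: [-0.0, 0.3, 0.2]
grip_width: 0.405
```

```bash
python3 plan.py .399 -.346 .186 .37 2; python3 - <<'E'
from h import *
s=grab("side",13)
crop(s,240,110,340,190,7.5,"s13.png",1.3)
E
```

```text
t26.6 pos [ 0.4016 -0.3449  0.2098] phi 0.373 tilt 0.006 F [-0.   0.3  0.2] w 0.405 j [-0.02  0.41  0.77  1.95 -0.36  0.92  1.3 ]
[-0.03,0.0,0.24,0.01,-0.04,0.02], 
[-0.03,0.0,0.24,0.01,-0.04,0.02],
```

View pics/s13.png

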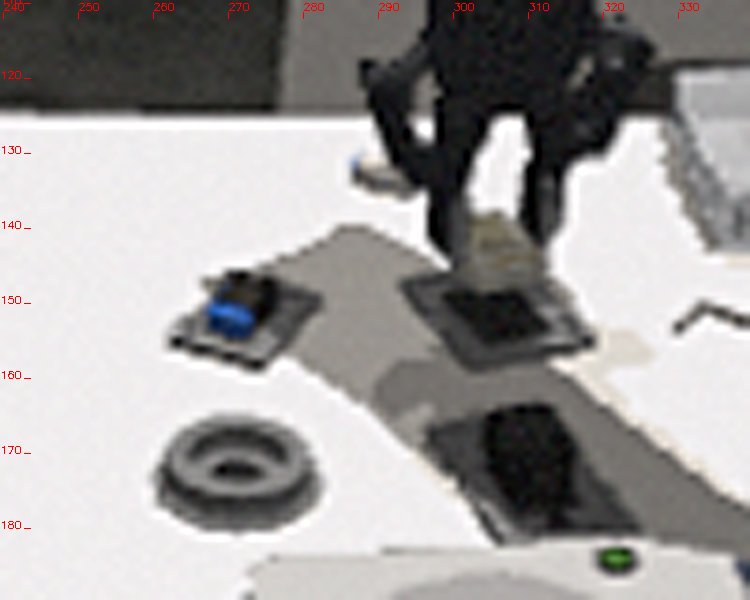

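Request:
{"fn": "servo_tool", "kwargs": {"motion": [[[-0.03,0,0.24,0,-0.04,0.02],[-0.02,0,0.24,0,-0.04,0.02],[0,0,0,0,0,0],[0,0,0,0,0,0]]]}}

```text
clock: 27.1
position: [0.4004, -0.3457, 0.186]
ee_rot: [0.983, 0.184, 0.001, 0.002]
ft_force: [0.8, -0.3, -0.5]
grip_width: 0.405
```

```bash
python3 plan.py .399 -.346 .1845 .37 1
```

```text
t27.1 pos [ 0.4004 -0.3457  0.186 ] phi 0.371 tilt 0.004 F [ 0.8 -0.3 -0.5] w 0.405 j [-0.    0.45  0.74  1.96 -0.39  0.87  1.32]
[-0.03,-0.01,0.03,0.04,-0.02,0.01],
```

Request:
{"fn": "servo_tool", "kwargs": {"motion": [[[-0.03,0,0.04,0,0,0],[0,0,0,0,0,0],[0,0,0,0,0,0]]]}}

```text
clock: 27.4
position: [0.3989, -0.3465, 0.184]
ee_rot: [0.983, 0.184, 0.001, 0.002]
ft_force: [-0.9, -0.0, -1.4]
grip_width: 0.409
```

Request:
{"fn": "servo_tool", "kwargs": {"motion": [[[0,0,0,0,0,0],[0,0,0,0,0,0],[0,0,0,0,0,0],[0,0,0,0,0,0],[0,0,0,0,0,0],[0,0,-0.4,0,0,0],[0,0,-0.8,0,0,0],[0,0,-0.9,0,0,0],[0,0,-0.9,0,0,0],[0,0,-0.8,0,0,0],[0,0,-0.4,0,0,0],[0,0,0,0,0,0]]], "jaw": 0}}

```text
clock: 28.6
position: [0.3975, -0.346, 0.4018]
ee_rot: [0.983, 0.183, 0.0, 0.001]
ft_force: [-0.2, -0.6, -0.3]
grip_width: 0.997
```

```bash
python3 plan.py .503 .238 .38 0 14; python3 - <<'E'
from h import *
s=grab("side",14)
crop(s,240,110,340,190,7.5,"s14.png",1.3)
E
```

```text
t28.6 pos [ 0.3975 -0.346   0.4018] phi 0.369 tilt 0.003 F [-0.2 -0.6 -0.3] w 0.997 j [-0.18  0.14  0.89  1.76 -0.11  1.29  1.11]
[0.44,-0.72,0.03,0.0,-0.0,0.3], 
[0.42,-0.74,0.03,0.0,-0.0,0.3], 
[0.4,-0.75,0.03,0.0,-0.0,0.3], 
[0.38,-0.76,0.03,0.0,-0.0,0.3], 
[0.36,-0.77,0.03,0.0,-0.0,0.3], 
[0.34,-0.78,0.03,0.0,-0.0,0.3], 
[0.32,-0.78,0.03,0.0,-0.0,0.3], 
[0.3,-0.79,0.03,0.0,-0.0,0.3], 
[0.28,-0.8,0.03,0.0,-0.0,0.3], 
[0.26,-0.81,0.03,0.0,-0.0,0.3], 
[0.24,-0.81,0.03,0.0,-0.0,0.3], 
[0.22,-0.82,0.03,0.0,-0.0,0.3], 
[0.19,-0.83,0.03,0.0,-0.0,0.3], 
[0.17,-0.83,0.03,0.0,-0.0,0.3],
```

View pics/s14.png

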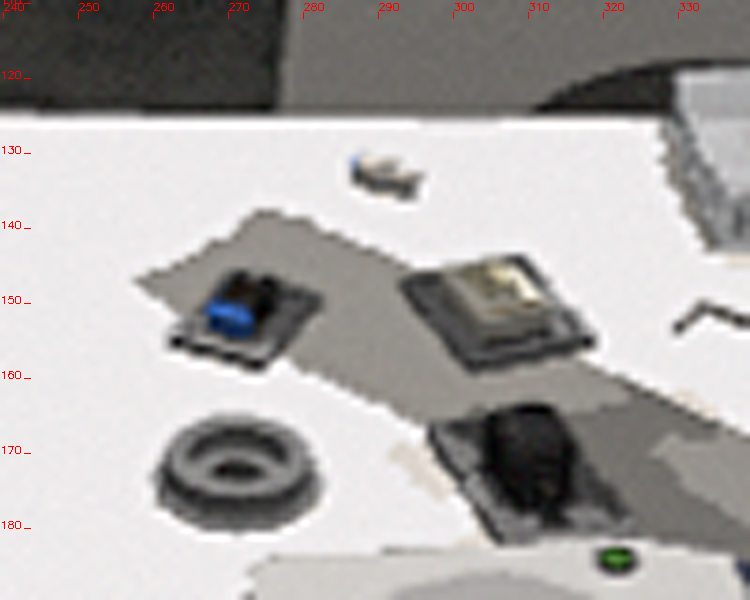

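Request:
{"fn": "servo_tool", "kwargs": {"motion": [[[0.25,-0.4,0,0,0,0.3],[0.4,-0.7,0,0,0,0.3],[0.4,-0.75,0,0,0,0.3],[0.38,-0.76,0,0,0,0.3],[0.36,-0.77,0,0,0,0.3],[0.34,-0.78,0,0,0,0.3],[0.3,-0.78,0,0,0,0.3],[0.3,-0.8,0,0,0,0.3],[0.28,-0.8,0,0,0,0.3],[0.26,-0.8,0,0,0,0.3],[0.24,-0.7,0,0,0,0.3],[0.2,-0.5,0,0,0,0.2]]]}}

```text
clock: 29.85
position: [0.4834, 0.1275, 0.3821]
ee_rot: [1.0, 0.022, -0.011, 0.002]
ft_force: [0.1, -0.5, 1.1]
grip_width: 1.001
```

```bash
python3 plan.py .503 .238 .37 0 5
```

```text
t29.9 pos [0.4834 0.1275 0.3821] phi 0.044 tilt 0.022 F [ 0.1 -0.5  1.1] w 1.001 j [-0.71  0.07  0.38  1.83 -0.03  1.27 -0.28]
[0.1,-0.44,0.04,0.01,0.05,0.1], 
[0.09,-0.44,0.05,0.01,0.05,0.1], 
[0.09,-0.44,0.05,0.01,0.05,0.1], 
[0.09,-0.44,0.05,0.01,0.05,0.1], 
[0.08,-0.44,0.05,0.01,0.05,0.1],
```

Request:
{"fn": "servo_tool", "kwargs": {"motion": [[[0.1,-0.44,0,0,0.05,0.1],[0.1,-0.44,0,0,0.05,0.1],[0.1,-0.44,0,0,0.05,0.1],[0.08,-0.4,0,0,0.05,0.1],[0.05,-0.3,0,0,0,0],[0,0,0,0,0,0],[0,0,0,0,0,0]]]}}

```text
clock: 30.55
position: [0.5005, 0.2367, 0.3688]
ee_rot: [1.0, 0.007, -0.01, 0.006]
ft_force: [-0.3, -0.5, 0.0]
grip_width: 0.997
```

```bash
python3 plan.py .503 .238 .28 0 3; python3 - <<'E'
from h import *
t=grab("top",15); s=grab("side",15)
crop(t,285,185,405,260,6.5,"t15.png",1.5)
crop(s,225,210,325,300,6,"s15.png",1.2)
E
```

```text
t30.6 pos [0.5005 0.2367 0.3688] phi 0.013 tilt 0.023 F [-0.3 -0.5  0. ] w 0.997 j [-0.8   0.21  0.31  1.71 -0.07  1.26 -0.46]
[0.03,-0.02,0.59,0.04,0.08,0.05], 
[0.02,-0.01,0.59,0.04,0.08,0.05], 
[0.02,-0.01,0.59,0.04,0.08,0.05],
```

View pics/t15.png

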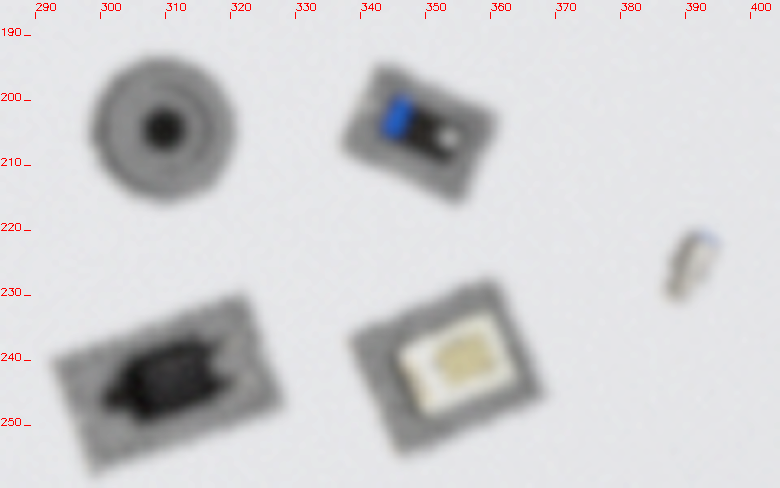

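View pics/s15.png

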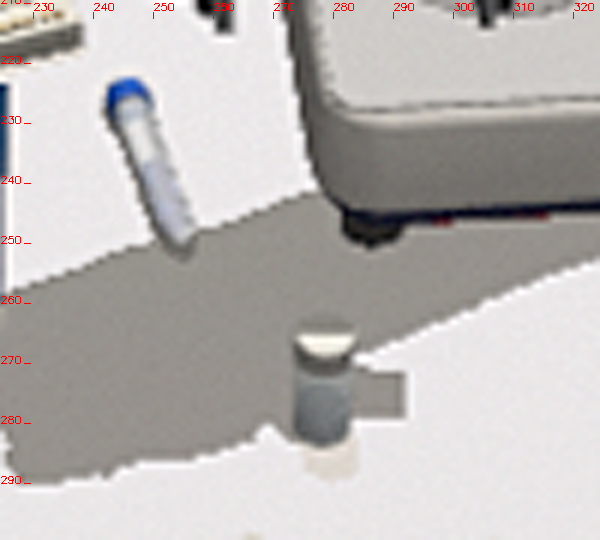

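Request:
{"fn": "servo_tool", "kwargs": {"motion": [[[0.03,-0.02,0.5,0.05,0.1,0.05],[0.03,-0.02,0.55,0.05,0.1,0.05],[0.02,-0.02,0.55,0.05,0.1,0.05],[0,0,0.2,0,0,0],[0,0,0,0,0,0],[0,0,0,0,0,0]]]}}

```text
clock: 31.25
position: [0.5055, 0.2336, 0.28]
ee_rot: [1.0, -0.004, 0.006, -0.002]
ft_force: [0.7, -0.5, 0.6]
grip_width: 0.998
```

```bash
python3 plan.py .503 .2385 .23 0 3
```

```text
t31.2 pos [0.5055 0.2336 0.28  ] phi -0.008 tilt 0.013 F [ 0.7 -0.5  0.6] w 0.998 j [-0.78  0.29  0.31  1.81 -0.1   1.04 -0.44]
[-0.02,-0.03,0.33,-0.02,-0.05,-0.03], 
[-0.02,-0.03,0.33,-0.02,-0.05,-0.03], 
[-0.02,-0.03,0.33,-0.02,-0.05,-0.03],
```

Request:
{"fn": "servo_tool", "kwargs": {"motion": [[[-0.02,-0.04,0.33,-0.02,-0.05,-0.03],[-0.02,-0.04,0.33,-0.02,-0.05,-0.03],[-0.02,-0.04,0.33,-0.02,-0.05,-0.03],[0,0,0,0,0,0],[0,0,0,0,0,0]]]}}

```text
clock: 31.75
position: [0.5034, 0.2406, 0.2288]
ee_rot: [1.0, 0.001, 0.0, -0.0]
ft_force: [1.0, 0.4, 0.2]
grip_width: 0.994
```

```bash
python3 plan.py .503 .2385 .1885 0 3; python3 - <<'E'
from h import *
s=grab("side",16)
crop(s,225,210,325,300,6,"s16.png",1.2)
E
```

```text
t31.8 pos [0.5034 0.2406 0.2288] phi 0.001 tilt 0.001 F [1.  0.4 0.2] w 0.994 j [-0.78  0.36  0.29  1.84 -0.13  0.96 -0.43]
[-0.0,0.01,0.27,-0.0,-0.0,0.0], 
[-0.0,0.01,0.27,-0.0,-0.0,0.0], 
[-0.0,0.01,0.27,-0.0,-0.0,0.0],
```

View pics/s16.png

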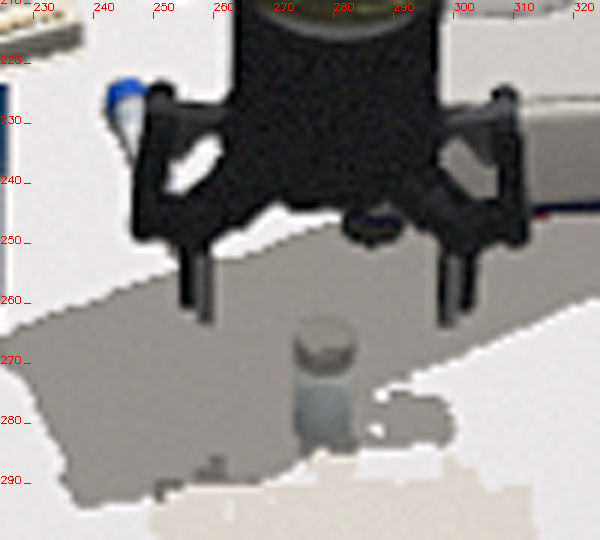

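Request:
{"fn": "servo_tool", "kwargs": {"motion": [[[0,0.01,0.27,0,0,0],[0,0.01,0.27,0,0,0],[0,0.01,0.27,0,0,0],[0,0,0,0,0,0],[0,0,0,0,0,0]]]}}

```text
clock: 32.3
position: [0.5035, 0.2389, 0.1849]
ee_rot: [1.0, 0.0, 0.0, -0.0]
ft_force: [0.8, 0.1, -0.3]
grip_width: 1.002
```

```bash
python3 plan.py .503 .2385 .1885 0 1
```

```text
t32.3 pos [0.5035 0.2389 0.1849] phi 0.001 tilt 0.001 F [ 0.8  0.1 -0.3] w 1.002 j [-0.76  0.42  0.28  1.87 -0.15  0.87 -0.41]
[-0.01,0.01,-0.07,-0.01,-0.01,0.01],
```

Request:
{"fn": "servo_tool", "kwargs": {"motion": [[[0,0,-0.06,0,0,0],[0,0,0,0,0,0],[0,0,0,0,0,0],[0,0,0,0,0,0],[0,0,0,0,0,0],[0,0,0,0,0,0],[0,0,0,0,0,0],[0,0,0,0,0,0],[0,0,0,0,0,0],[0,0,0,0,0,0]]], "jaw": 255, "force": 30}}

```text
clock: 33.3
position: [0.504, 0.2392, 0.1898]
ee_rot: [1.0, 0.0, 0.001, -0.001]
ft_force: [0.1, -0.0, -0.7]
grip_width: 0.258
```

```bash
python3 plan.py .503 .2385 .1885 0 1; python3 - <<'E'
from h import *
s=grab("side",17)
crop(s,225,210,325,300,6,"s17.png",1.2)
E
```

```text
t33.3 pos [0.504  0.2392 0.1898] phi 0.001 tilt 0.004 F [ 0.1 -0.  -0.7] w 0.258 j [-0.76  0.41  0.28  1.87 -0.15  0.88 -0.41]
[-0.02,0.01,0.03,-0.03,-0.03,0.01],
```

View pics/s17.png

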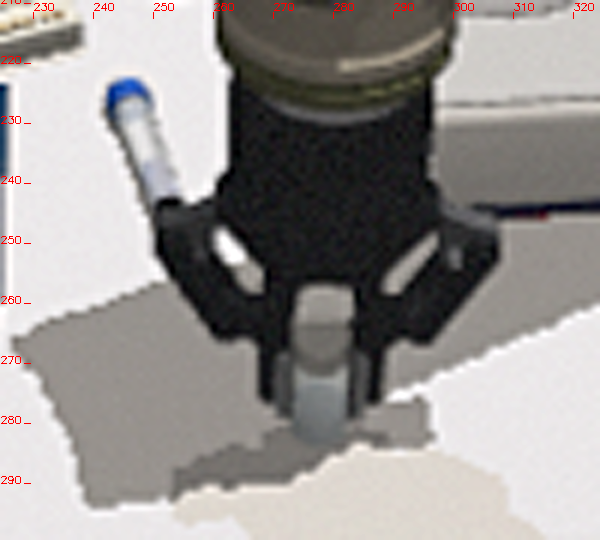

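Request:
{"fn": "servo_tool", "kwargs": {"motion": [[[0,0,-0.2,0,0,0],[0,0,-0.4,0,0,0],[0,0,-0.6,0,0,0],[0,0,-0.7,0,0,0],[0,0,-0.7,0,0,0],[0,0,-0.5,0,0,0],[0,0,-0.3,0,0,0],[0,0,0,0,0,0]]], "force": 50}}

```text
clock: 34.15
position: [0.5032, 0.2377, 0.3712]
ee_rot: [1.0, -0.0, 0.002, -0.001]
ft_force: [-0.3, 0.7, 0.5]
grip_width: 0.248
```

```bash
python3 plan.py .49 .0 .38 0 6 .518 -.212 .38 0 5 ; python3 - <<'E'
from h import *
s=grab("side",18)
crop(s,225,150,325,260,5.5,"s18.png",1.2)
E
```

```text
t34.1 pos [0.5032 0.2377 0.3712] phi -0.000 tilt 0.005 F [-0.3  0.7  0.5] w 0.248 j [-0.8   0.2   0.32  1.71 -0.07  1.24 -0.47]
[-0.04,0.79,-0.03,-0.01,-0.01,-0.0], 
[-0.04,0.79,-0.03,-0.01,-0.01,-0.0], 
[-0.04,0.79,-0.03,-0.01,-0.01,-0.0], 
[-0.04,0.79,-0.03,-0.01,-0.01,-0.0], 
[-0.04,0.79,-0.03,-0.01,-0.01,-0.0], 
[-0.04,0.79,-0.03,-0.01,-0.01,-0.0], 
[0.11,0.85,0.0,0.0,-0.0,0.0], 
[0.11,0.85,0.0,0.0,-0.0,0.0], 
[0.11,0.85,0.0,0.0,-0.0,0.0], 
[0.11,0.85,0.0,0.0,-0.0,0.0], 
[0.11,0.85,0.0,0.0,-0.0,0.0],
```

View pics/s18.png

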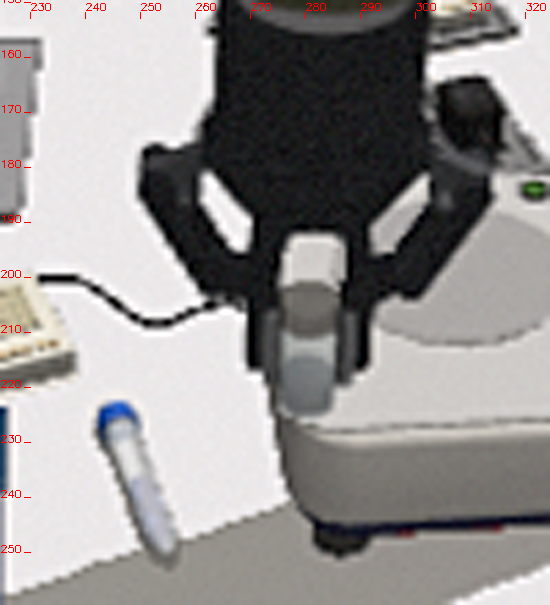

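Request:
{"fn": "servo_tool", "kwargs": {"motion": [[[0,0.15,0,0,0,0],[0,0.3,0,0,0,0],[-0.03,0.45,0,0,0,0],[-0.04,0.5,0,0,0,0],[-0.04,0.5,0,0,0,0],[-0.04,0.5,0,0,0,0],[-0.04,0.5,0,0,0,0],[-0.04,0.5,0,0,0,0],[0,0.5,0,0,0,0],[0,0.5,0,0,0,0],[0,0.5,0,0,0,0],[0.03,0.5,0,0,0,0]]]}}

```text
clock: 35.4
position: [0.4851, -0.0537, 0.3576]
ee_rot: [1.0, -0.002, -0.009, 0.003]
ft_force: [1.0, -0.3, -0.6]
grip_width: 0.251
```

```bash
python3 plan.py .518 -.212 .37 0 9
```

```text
t35.4 pos [ 0.4851 -0.0537  0.3576] phi -0.004 tilt 0.019 F [ 1.  -0.3 -0.6] w 0.251 j [-0.51  0.06  0.54  1.9  -0.03  1.21  0.04]
[0.07,0.35,-0.03,0.01,0.02,-0.01], 
[0.07,0.35,-0.03,0.01,0.02,-0.01], 
[0.07,0.35,-0.03,0.01,0.02,-0.01], 
[0.07,0.35,-0.03,0.01,0.02,-0.01], 
[0.07,0.35,-0.03,0.01,0.02,-0.01], 
[0.07,0.35,-0.03,0.01,0.02,-0.01], 
[0.07,0.35,-0.03,0.01,0.02,-0.01], 
[0.07,0.35,-0.03,0.01,0.02,-0.01], 
[0.07,0.35,-0.03,0.01,0.02,-0.01],
```

Request:
{"fn": "servo_tool", "kwargs": {"motion": [[[0.08,0.45,-0.05,0,0.03,0],[0.08,0.4,-0.05,0,0.03,0],[0.08,0.38,-0.03,0,0.03,0],[0.08,0.36,-0.03,0,0.03,0],[0.08,0.36,0,0,0.03,0],[0.08,0.34,0,0,0,0],[0.07,0.3,0,0,0,0],[0.05,0.2,0,0,0,0],[0.04,0.1,0,0,0,0],[0,0,0,0,0,0],[0,0,0,0,0,0]]]}}

```text
clock: 36.5
position: [0.5054, -0.2182, 0.3567]
ee_rot: [1.0, -0.01, -0.011, 0.003]
ft_force: [-0.6, -0.3, -0.4]
grip_width: 0.253
```

```bash
python3 plan.py .518 -.212 .27 0 4
```

```text
t36.5 pos [ 0.5054 -0.2182  0.3567] phi -0.021 tilt 0.023 F [-0.6 -0.3 -0.4] w 0.253 j [-0.27  0.23  0.68  1.75 -0.14  1.23  0.43]
[0.07,-0.04,0.43,0.02,0.06,-0.06], 
[0.07,-0.03,0.43,0.02,0.06,-0.06], 
[0.07,-0.03,0.43,0.02,0.06,-0.06], 
[0.07,-0.03,0.43,0.02,0.06,-0.06],
```

Request:
{"fn": "servo_tool", "kwargs": {"motion": [[[0.08,-0.04,0.2,0.02,0.08,-0.06],[0.08,-0.04,0.4,0.02,0.08,-0.06],[0.08,-0.04,0.4,0.02,0.08,-0.06],[0.05,-0.03,0.4,0.02,0.08,-0.06],[0,0,0.2,0,0,0],[0,0,0,0,0,0],[0,0,0,0,0,0]]]}}

```text
clock: 37.2
position: [0.5213, -0.2056, 0.2713]
ee_rot: [1.0, 0.004, 0.004, -0.002]
ft_force: [0.8, 0.3, 0.5]
grip_width: 0.253
```

```bash
python3 plan.py .518 -.212 .225 0 3; python3 - <<'E'
from h import *
s=grab("side",19)
crop(s,225,100,325,190,6,"s19.png",1.2)
E
```

```text
t37.2 pos [ 0.5213 -0.2056  0.2713] phi 0.009 tilt 0.010 F [0.8 0.3 0.5] w 0.253 j [-0.24  0.35  0.64  1.82 -0.24  1.04  0.5 ]
[-0.02,0.04,0.31,-0.02,-0.03,0.03], 
[-0.02,0.04,0.31,-0.02,-0.03,0.03], 
[-0.02,0.04,0.31,-0.02,-0.03,0.03],
```

View pics/s19.png

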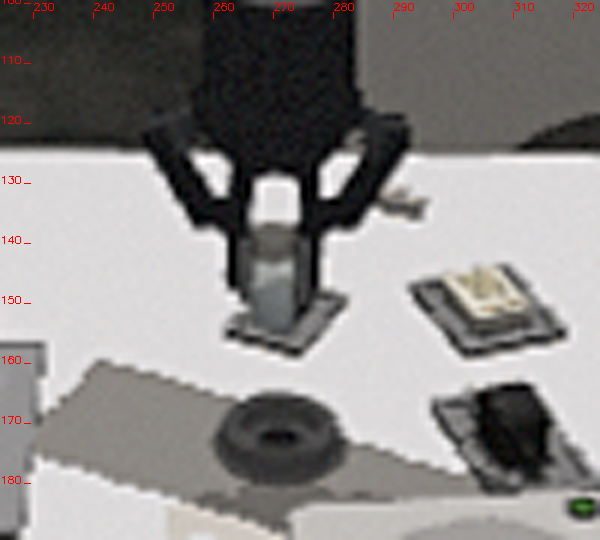

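Request:
{"fn": "servo_tool", "kwargs": {"motion": [[[-0.03,0.05,0.28,-0.02,-0.03,0.03],[-0.02,0.05,0.28,-0.02,-0.03,0.03],[-0.02,0.04,0.28,-0.02,-0.03,0.03],[0,0,0,0,0,0],[0,0,0,0,0,0]]]}}

```text
clock: 37.75
position: [0.5179, -0.2137, 0.2269]
ee_rot: [1.0, -0.0, 0.001, 0.001]
ft_force: [-0.2, 0.1, -0.2]
grip_width: 0.254
```

```bash
python3 plan.py .518 -.212 .196 0 2
```

```text
t37.8 pos [ 0.5179 -0.2137  0.2269] phi -0.001 tilt 0.003 F [-0.2  0.1 -0.2] w 0.254 j [-0.2   0.41  0.62  1.85 -0.28  0.96  0.54]
[-0.0,-0.02,0.31,0.01,-0.01,-0.0], 
[0.0,-0.02,0.31,0.01,-0.01,-0.0],
```

Request:
{"fn": "servo_tool", "kwargs": {"motion": [[[0,-0.02,0.22,0,0,0],[0,-0.01,0.2,0,0,0],[0,0,0.15,0,0,0],[0,0,0,0,0,0],[0,0,0,0,0,0]]]}}

```text
clock: 38.25
position: [0.5182, -0.212, 0.196]
ee_rot: [1.0, -0.0, 0.001, 0.001]
ft_force: [-1.0, 0.9, 0.0]
grip_width: 0.252
```

```bash
python3 plan.py .518 -.212 .1945 0 1;  python3 - <<'E'
from h import *
s=grab("side",20)
crop(s,225,100,325,190,6,"s20.png",1.2)
E
```

```text
t38.2 pos [ 0.5182 -0.212   0.196 ] phi -0.000 tilt 0.003 F [-1.   0.9  0. ] w 0.252 j [-0.19  0.46  0.6   1.87 -0.32  0.91  0.56]
[-0.0,0.0,0.03,0.02,-0.03,-0.0],
```

View pics/s20.png

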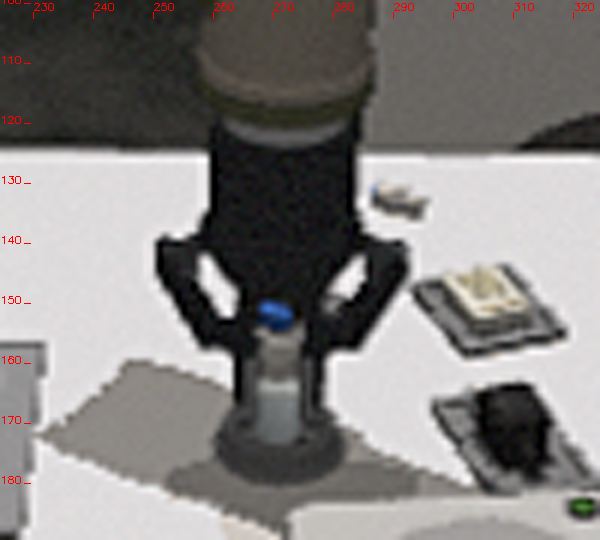

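Request:
{"fn": "servo_tool", "kwargs": {"motion": [[[0,0,0.04,0,0,0],[0,0,0,0,0,0],[0,0,0,0,0,0],[0,0,0,0,0,0]]]}}

```text
clock: 38.7
position: [0.5186, -0.2121, 0.1948]
ee_rot: [1.0, -0.0, 0.002, 0.001]
ft_force: [-0.0, -0.4, 0.0]
grip_width: 0.252
```

Request:
{"fn": "servo_tool", "kwargs": {"motion": [[[0,0,0,0,0,0],[0,0,0,0,0,0],[0,0,0,0,0,0],[0,0,0,0,0,0],[0,0,0,0,0,0],[0,0,0,0,0,0],[0,0,0,0,0,0]]], "jaw": 0, "force": 20}}

```text
clock: 39.4
position: [0.5188, -0.2121, 0.1952]
ee_rot: [1.0, -0.0, 0.003, 0.001]
ft_force: [0.2, -0.3, 0.2]
grip_width: 1.004
```

Request:
{"fn": "servo_tool", "kwargs": {"motion": [[[0,0,-0.3,0,0,0],[0,0,-0.5,0,0,0],[0,0,-0.7,0,0,0],[0,0,-0.8,0,0,0],[0,0,-0.8,0,0,0],[0,0,-0.8,0,0,0],[-0.3,-0.3,-0.3,0,0,0],[-0.4,-0.6,0,0,0,0],[-0.3,-0.7,0,0,0,0],[-0.1,-0.7,0,0,0,0],[0,-0.5,0,0,0,0],[0,0,0,0,0,0]]]}}

```text
clock: 40.6
position: [0.4577, -0.0715, 0.4253]
ee_rot: [1.0, -0.005, 0.007, 0.001]
ft_force: [-0.3, -0.0, 0.8]
grip_width: 0.997
```

Request:
{"fn": "servo_tool", "kwargs": {"motion": [[[0,-0.5,0,0,0,0],[0,-0.7,0,0,0,0],[0,-0.5,0,0,0,0],[0,0,0,0,0,0]]]}}

```text
clock: 41.0
position: [0.4579, 0.0126, 0.4289]
ee_rot: [1.0, -0.008, 0.009, 0.001]
ft_force: [-0.0, -0.3, -0.6]
grip_width: 0.998
```

```bash
python3 plan.py; python3 - <<'E'
from h import *
s=grab("side",21);t=grab("top",21)
crop(s,225,100,345,190,6,"s21.png",1.2)
crop(t,285,185,405,260,6.5,"t21.png",1.5)
E
```

```text
t41.0 pos [0.4579 0.0126 0.4289] phi -0.016 tilt 0.019 F [-0.  -0.3 -0.6] w 0.998 j [-0.59 -0.09  0.43  1.87  0.04  1.34 -0.18]
```

View pics/s21.png

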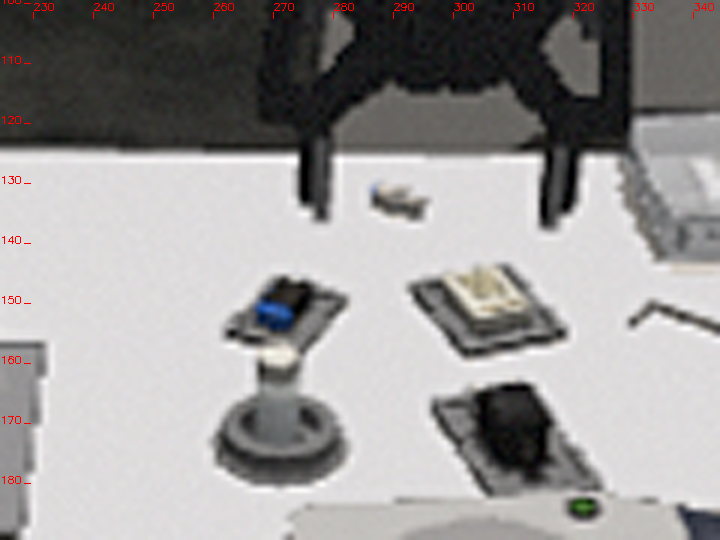

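View pics/t21.png

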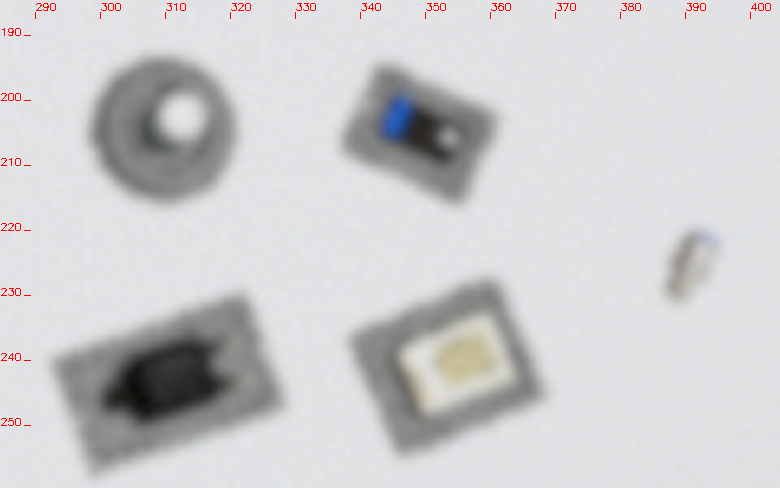

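```bash
python3 - <<'E'
from fit import *
t=load("top",21);s=load("side",21);s0=load("side",0);t0=load("top",0)
print("vial",p2w(t,312.5,202.7,.058).round(4),p2w(s,270.8,159,.058).round(4),"holder .518 -.212")
q=[p2w(t,u,v,.017) for u,v in((345,239.5),(358.5,233.2),(363.3,243),(349.5,249))];print("sensor",np.mean(q,0).round(4),"tray .399 -.347")
b=(338,194,362,214)
print("driver expected px",w2p(t,[.513,-.338,.02]).round(1),"adapter top ctr px",w2p(t,[.394,-.21,.034]+.002*np.array([-.3,.95,0])).round(1))
for n,a,b_,bx in(("fit",t0,t,(380,212,402,238)),("tube",t0,t,(195,175,232,198)),("tubeS",s0,s,(240,220,262,256))):
    print(n,np.abs(a["color"][bx[1]:bx[3],bx[0]:bx[2]].astype(int)-b_["color"][bx[1]:bx[3],bx[0]:bx[2]]).mean().round(2))
E
```

```text
vial [ 0.5184 -0.215   0.058 ] [ 0.5197 -0.21    0.058 ] holder .518 -.212
sensor [ 0.3976 -0.347   0.017 ] tray .399 -.347
driver expected px [349.7 204.6] adapter top ctr px [310.8 243.5]
fit 1.84
tube 22.06
tubeS 10.69
```

```bash
python3 - <<'E'
from h import *
t=load("top",21);s=load("side",21);crop(t,185,160,265,210,9,"t22.png",1.3);crop(s,200,190,280,270,6,"s22.png",1.2)
E
```

```text
(no output)
```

View pics/s22.png

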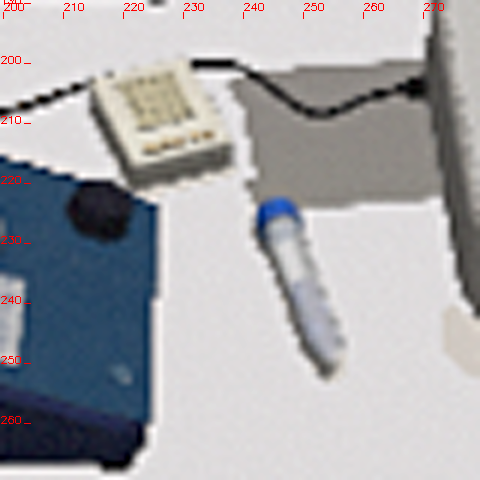

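The tube is where it was: cap at (244,224) and tip at (253,251), as at the start. The image difference was only the arm's shadow.

```bash
python3 -c "
from workcell import order,status
print(status.get_obs()['clock'],status.get_obs()['joint_velocities'].round(3)); print(order.hand_in())"
```

```text
41.1 [ 0.015  0.001  0.02   0.004  0.001 -0.003  0.007]
the job is handed in; nothing more can be done
None
```

I placed all four parts in their own trays or holder and handed the job in at about 41 s; the hand-in gives no verdict. The sensor module is the smaller of the two off-white ones.

**Last checks, from both cameras:**
- **Vial:** upright in its holder, about 3 mm or less from the centre.
- **Sensor module:** about 1–2 mm from its tray centre and lined up with the outline.
- **Valve driver and power adapter:** on their outlines by eye, with offsets of about a pixel (roughly 3 mm).
- **Sample tube and loose fitting:** both where they started. A raw before/after image difference flagged the tube area, but a closer look showed only the arm's shadow.
- **Gripper:** open and clear of everything.

Heights and tilts were not measured after release. I judged them from the heights at which I let go and from the pictures. The two cameras disagreed by 2–5 mm in y throughout, which is inside the 12 mm tolerance.

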